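# Put the radio battery packs on charge

## Task

Pull the charger's supply lever fully back towards the robot to its off stop, and with it off drop every battery pack on the desk into a charger bay of its own, fully down and upright with the collar end up (stand up any that have fallen over). Then set the lever straight up to start the charge and let go. Leave the other things on the desk where they are.

Things in the scene. Friction and masses are not known exactly. Their poses are not given: they have to be found in the camera images.
- pack0: battery pack: black square block 44 x 44 mm, 90 mm tall, with a round grey collar (30 mm diameter, 8 mm high) on its top end, 98 mm in all, about 0.26 kg. Origin: centre of the plain foot face; z runs from the foot to the collar, so z points up when it stands the right way up. May be standing or lying on the desk; may be absent.
- pack1: battery pack: black square block 44 x 44 mm, 90 mm tall, with a round grey collar (30 mm diameter, 8 mm high) on its top end, 98 mm in all, about 0.26 kg. Origin: centre of the plain foot face; z runs from the foot to the collar, so z points up when it stands the right way up. May be standing or lying on the desk; may be absent.
- pack2: battery pack: black square block 44 x 44 mm, 90 mm tall, with a round grey collar (30 mm diameter, 8 mm high) on its top end, 98 mm in all, about 0.26 kg. Origin: centre of the plain foot face; z runs from the foot to the collar, so z points up when it stands the right way up. May be standing or lying on the desk; may be absent.
- pack3: battery pack: black square block 44 x 44 mm, 90 mm tall, with a round grey collar (30 mm diameter, 8 mm high) on its top end, 98 mm in all, about 0.26 kg. Origin: centre of the plain foot face; z runs from the foot to the collar, so z points up when it stands the right way up. May be standing or lying on the desk; may be absent.
- pack4: battery pack: black square block 44 x 44 mm, 90 mm tall, with a round grey collar (30 mm diameter, 8 mm high) on its top end, 98 mm in all, about 0.26 kg. Origin: centre of the plain foot face; z runs from the foot to the collar, so z points up when it stands the right way up. May be standing or lying on the desk; may be absent.
- charger: aluminium charger fixed to the desk, a row of five open-topped square bays along its y axis, 70 x 310 mm, rim 52 mm above the desk. Origin: centre of its underside on the desk; x across the row, y along the row. Each bay is 50 x 50 mm inside with 10 mm walls, the mouth bevelled 4 mm all round, floor 6 mm above the desk, 46 mm deep, 60 mm from centre to centre.
- bay0 (a point): centre of the floor of a charger bay; axes as the charger's
- bay1 (a point): centre of the floor of a charger bay; axes as the charger's
- bay2 (a point): centre of the floor of a charger bay; axes as the charger's
- bay3 (a point): centre of the floor of a charger bay; axes as the charger's
- bay4 (a point): centre of the floor of a charger bay; axes as the charger's
- selector (a joint): angle of the charger's supply lever, a 10 mm steel rod with a black ball (28 mm diameter) at its end, on a grey box 90 x 70 x 50 mm fixed to the desk. 0 = off, against the stop, leaning 0.70 rad from vertical to the box's -x side (towards the robot); 0.70 = straight up (charge); 1.40 = against the other stop, leaning away from the robot. It stays where it is left.
- selector_tip (a point): centre of the ball on the supply lever's end, 105 mm from the hinge line; turns with the lever
- selector_hinge (a point): point on the lever's hinge line, 64 mm above the desk, fixed to the box; y axis = hinge line, x = horizontal direction in which the lever swings as its angle grows
- bug_key: bystander, to be left alone: bug key, 150 x 80 x 46 mm, dark steel base with brass parts; origin at the centre of its underside
- card_block: bystander, to be left alone: card holder block, green enamel, 36 x 100 x 34 mm, with a paper card standing in it to 100 mm; origin at the centre of its underside
- rotary_switch: bystander, to be left alone: rotary switch, 58 mm diameter, 39 mm high, brown and black; origin at the centre of its underside
- tape_measure: bystander, to be left alone: tape measure, 60 x 36 x 39 mm, steel; origin at the centre of its underside
- stamp_pad: bystander, to be left alone: ink pad tin, 85 x 60 x 20 mm, steel; origin at the centre of its underside
- handheld: bystander, to be left alone: handheld radio, lying flat, 120 x 58 x 34 mm with a 110 mm aerial; origin at the centre of its underside
Mind the look-alikes: they are no part of the job. Leave any green or orange look-alike of the pack1 alone. Leave any green look-alike of the part that bears selector alone.

How it is judged:
By the outcome, as a careful person would: the job done as asked, in the order asked, and still so for the second after the job is handed in, with the robot touching nothing.
Of pack0, pack1, pack2 only 1 to 3 are there at a start; the rules pass over those that are not, and their reading is None.
At some moment in a run one of pack0, pack1, pack2, pack3, pack4 may be knocked a few centimetres aside while the robot is not near it.
It also fails if it takes over 210 s, if anything falls off the work surface, if the arm or the gripper's body presses on something with over 40 N, if the wrist force passes 120 N, or if a joint passes its speed limit or range.

## Robot

A 6-joint arm with a two-finger parallel gripper is mounted at the origin on the work surface. World frame = base frame: x ahead of the robot, y to its left, z up, the work surface at z = 0. Lengths are in m, angles in degrees, forces in N, time in s.
With the tool pointing down it reaches from about 0.275 to 0.875 m from the base axis. Payload 12.5 kg.
Tool frame: the origin (TCP) lies between the finger pads; the fingertips stand 19 mm ahead of it and the grasp point (between the pads) is the TCP; z points along the fingers, y is the line along which they close (so a half turn about z gives the same grasp; the last joint's range is limited). The gripper opens to 85 mm and grips with 20 to 120 N. Pads are 22 mm wide; open, the fingers measure 114 mm over their backs; the gripper's body (76 mm by 85 mm) begins 54 mm behind the grasp point. The pads swing forward as they close: fully open they stand 13 mm farther back than shut.
Start: joints at [-72.628, 20.094, 94.641, -0, 65.266, -4.847], TCP at [0.208, -0.509, 0.25] pointing down, gripper open.
Joint ranges: [-157.81, 157.81], [-45, 120.19], [0.68, 151.7], [-89.99, 269.99], [4.06, 180], [-164.3, 164.3]. Speed limits (degrees/s): [127.2, 127.2, 159.86, 180, 180, 180].

## Interface

Orientations are given as [roll, pitch, yaw] about the fixed x, y, z axes, in that order (R = Rz(yaw) Ry(pitch) Rx(roll)).
In Python, from cell import env gives the robot as it stands.
- The arm moves only by the tool step_arm, never from a script. Its argument "deltas" is a list of rows, each a list of 7 numbers: the turn, a rotation vector about the world's x, y, z in degrees, then the shift along the world's x, y, z in mm, then the opening, from 0 (shut) to 1 (fully open). In form: [[rx, ry, rz, dx, dy, dz, fingers], ...]. A call has 1 to 12 rows; each row shifts and turns the commanded pose from where the row before left it; what a row does not reach is not made up. A row lasts 1/12 s, in which the tool goes at most 41.7 mm and 7.16 degrees, less where a joint would pass 70% of its speed; a pose out of reach is approached as far as the arm can. A call is refused whole if a number of a shift passes 41.7 or a number of a turn 7.16, either way. A call with a gripper value outside its range is refused whole. The fingers move at their own pace and stop on an object; "squeeze" is the grip in N (left out, the last holds). Time passes only in rows, so rows that do not move let the fingers close. It gives the time, the measured TCP pose, the force, the opening and the grip force at its end, in the units of the state.
- env.get_obs(): the state, without advancing time (a new reading comes with each control period).
- env.read_camera(name): name is "scene" or "top" or "wrist"; returns a dict with "img" (480x640x3 uint8, red, green, blue), "intrinsics" (3x3 intrinsics, pixels), "origin" and "rotation" of the camera in the world. Camera axes: x right, y down, z forward; pixel columns grow to the right and rows downward; lengths in m; the calibration is good to about 2 mm. A picture is of the moment at which its call begins. There is no depth.
- env.job_done(): hands the job in; it is judged then, once.
Trained networks look in a picture, given as the dict that the camera call returned (one of the last four; its "shot" number tells which), for a name from the list of things; names that differ only in an ending like _2 or _b are one class to them, and where a whole thing is asked for, a point or a joint stands for the part that bears it (a point fixed in the world has none). Each returns a list of dicts, best first, with "p" (0 to 1); they miss things now and then, are a little off and sometimes report something else, mostly with a low value. They report only what shows in the picture. A call takes as long as a camera call. They do not tell look-alikes from the thing itself.
- env.spot_in(picture, target): "extent" ([left, top, width, height] in pixels, round what is visible of it).
- env.outline_of(picture, target): "mask" (480x640 bool, what is visible of it) and "extent" ([left, top, width, height] in pixels, round what is visible of it).
- env.mark_of(picture, target): "position" ([column, row] in pixels: a listed point, or the origin of a listed thing).
The state is a dict: "clock": time; "q": joint angles; "joint_velocities": joint speeds; "tau": joint torques, N m; "tool_pos": TCP position; "eef_rot": TCP orientation; "wrist_force": force on the tool from outside, world axes, zero at the start; "torque": the same for the moment, N m; "width": finger opening in m; "finger_force": force on a finger pad.
Only numpy, scipy, OpenCV 4.12 (cv2) and the standard library are available. Lean on these libraries where they do the work, as an engineer would, in place of code of your own. Each camera call takes 0.05 s, during which the arm holds its last target. There are 200 camera calls.

## Working session

There is one attempt and no reset: what is moved stays moved. The work goes in short steps, Python scripts to look and compute and a tool call to move; the robot and the scene stay as the last step left them, time stands still between calls to the robot, and variables do not carry over. Pictures are saved under pics/ and viewed, at most 14 in all, crops included, and the job is handed in when it is done.

Besides the shell and the picture viewer there is one more tool, called after "Request:" in YAML: its name, and indented under it one key for each argument. step_arm: Moves the arm, as the interface text tells. Its arguments: {"type":"object","properties":{"deltas":{"type":"array","items":{"type":"array","items":{"type":"number"}}},"squeeze":{"type":"number"}},"required":["deltas"]}

```bash
ls; mkdir -p pics; cat > h.py <<'E'
import numpy as np, cv2
from cell import env
def cam(n,save=None):
    p=env.read_camera(n)
    if save: cv2.imwrite('pics/'+save,p['img'][:,:,::-1])
    return p
def ray(p,uv):
    d=np.linalg.inv(p['intrinsics'])@np.array([uv[0],uv[1],1.]); return np.array(p['rotation'])@d
def onz(p,uv,z):
    d=ray(p,uv); o=np.array(p['origin']); return o+d*(z-o[2])/d[2]
def proj(p,X):
    c=np.array(p['rotation']).T@(np.asarray(X,float)-p['origin']); c=p['intrinsics']@c; return c[:2]/c[2]
E
python3 - <<'E'
from h import *
o=env.get_obs(); print({k:np.round(v,3).tolist() for k,v in o.items()})
for n in ('scene','top'):
    p=cam(n,n+'0.png'); print(n,np.round(p['origin'],3),np.round(p['rotation'],3).tolist(),np.round(p['intrinsics'],1).tolist())
    for t in ['pack0','charger','bay0','selector','selector_tip','selector_hinge','bug_key','card_block','rotary_switch','tape_measure','stamp_pad','handheld']:
        f=env.mark_of if t not in('selector',) else env.spot_in
        for r in f(p,t):
            if r['p']>.2:
                k=r.get('position',r.get('extent')); print(t,round(r['p'],2),np.round(k).tolist(), np.round(onz(p,k,0),3)[:2] if len(k)==2 else '')
E
```

```text
pics
{'clock': 0.0, 'q': [-72.627, 20.125, 94.679, 0.002, 65.267, -4.846], 'joint_velocities': [0.028, 0.145, -0.045, -0.003, -0.094, 0.058], 'tau': [0.001, -50.61, -29.14, -0.0, 0.005, -0.0], 'tool_pos': [0.208, -0.509, 0.25], 'eef_rot': [-179.93, -0.008, 22.218], 'wrist_force': [0.27, -0.755, 1.011], 'torque': [-0.009, 0.014, -0.019], 'finger_force': 0.0, 'width': 0.085}
scene [ 1.573 -0.194  1.042] [-130.714, 0.691, 80.339] [[582.6, 0.0, 322.7], [0.0, 582.6, 244.3], [0.0, 0.0, 1.0]]Traceback (most recent call last):
  File "<stdin>", line 9, in <module>
  File "h.py", line 10, in onz
    d=ray(p,uv); o=np.array(p['origin']); return o+d*(z-o[2])/d[2]
                                                              ~^^^
IndexError: invalid index to scalar variable.
```

```bash
sed -i "s/p=env.read_camera(n)/p=env.read_camera(n); p['rpy']=p['rotation']; p=dict(p)/; s/np.array(p\['rotation'\])/RR(p)/" h.py; cat >> h.py <<'E'
from scipy.spatial.transform import Rotation as Ro
def RR(p): return Ro.from_euler('xyz',p['rotation'],degrees=True).as_matrix()
E
python3 - <<'E'
from h import *
for n in ('scene','top'):
    p=cam(n,n+'0.png'); print(n,np.round(p['origin'],3),np.round(p['rotation'],3).tolist(),np.round(p['intrinsics'],1).tolist())
    for t in ['pack0','charger','bay0','selector','selector_tip','selector_hinge','bug_key','card_block','rotary_switch','tape_measure','stamp_pad','handheld']:
        f=env.mark_of if t not in('selector',) else env.spot_in
        for r in f(p,t):
            if r['p']>.2:
                k=r.get('position',r.get('extent')); print(t,round(r['p'],2),np.round(k).tolist(), np.round(onz(p,k,0),3)[:2] if len(k)==2 else '')
E
```

```text
scene [ 1.573 -0.194  1.042] [-130.714, 0.691, 80.339] [[582.6, 0.0, 322.7], [0.0, 582.6, 244.3], [0.0, 0.0, 1.0]]
pack0 0.9 [276.0, 265.0] [ 0.435 -0.139]
pack0 0.83 [422.0, 254.0] [0.464 0.253]
pack0 0.73 [404.0, 283.0] [0.561 0.175]
pack0 0.69 [445.0, 289.0] [0.602 0.27 ]
pack0 0.6 [384.0, 256.0] [0.454 0.149]
charger 0.79 [347.0, 325.0] [0.676 0.004]
bay0 0.91 [396.0, 310.0] [0.651 0.13 ]
bay0 0.85 [368.0, 317.0] [0.661 0.059]
bay0 0.82 [346.0, 321.0] [0.663 0.003]
bay0 0.57 [295.0, 330.0] [ 0.668 -0.118]
selector 0.71 [180.0, 225.0, 12.0, 47.0] 
selector 0.46 [210.0, 164.0, 12.0, 42.0] 
selector_tip 0.81 [185.0, 228.0] [ 0.233 -0.376]
selector_tip 0.74 [216.0, 167.0] [-0.065 -0.279]
selector_tip 0.36 [320.0, 328.0] [ 0.672 -0.059]
selector_tip 0.32 [395.0, 309.0] [0.646 0.129]
selector_tip 0.21 [333.0, 240.0] [0.363 0.028]
selector_hinge 0.91 [217.0, 206.0] [ 0.147 -0.284]
selector_hinge 0.65 [190.0, 270.0] [ 0.416 -0.363]
selector_hinge 0.43 [397.0, 312.0] [0.655 0.132]
bug_key 0.56 [193.0, 346.0] [ 0.673 -0.356]
card_block 0.77 [468.0, 332.0] [0.747 0.276]
card_block 0.25 [188
[... 1071 characters left out ...]
elector_tip 0.93 [458.0, 422.0] [ 0.123 -0.312]
selector_tip 0.62 [494.0, 278.0] [ 0.451 -0.41 ]
selector_hinge 0.93 [482.0, 267.0] [ 0.478 -0.382]
selector_hinge 0.61 [448.0, 379.0] [ 0.221 -0.291]
selector_hinge 0.37 [490.0, 279.0] [ 0.449 -0.401]
bug_key 0.81 [464.0, 184.0] [ 0.675 -0.349]
bug_key 0.71 [253.0, 284.0] [0.45  0.156]
card_block 0.77 [200.0, 160.0] [0.75 0.28]
rotary_switch 0.63 [244.0, 325.0] [0.354 0.179]
tape_measure 0.42 [318.0, 189.0] [ 0.671 -0.002]
tape_measure 0.38 [490.0, 276.0] [ 0.455 -0.402]
stamp_pad 0.81 [311.0, 316.0] [0.371 0.021]
stamp_pad 0.74 [163.0, 289.0] [0.442 0.368]
handheld 0.82 [350.0, 132.0] [ 0.807 -0.081]
handheld 0.56 [265.0, 196.0] [0.658 0.126]
```

View pics/scene0.png

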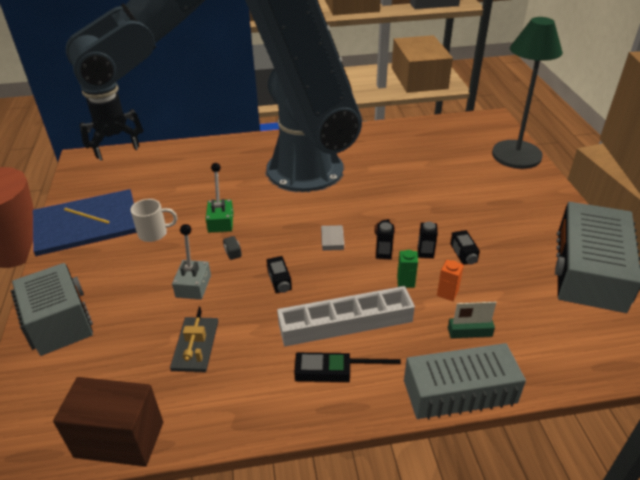

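View pics/top0.png

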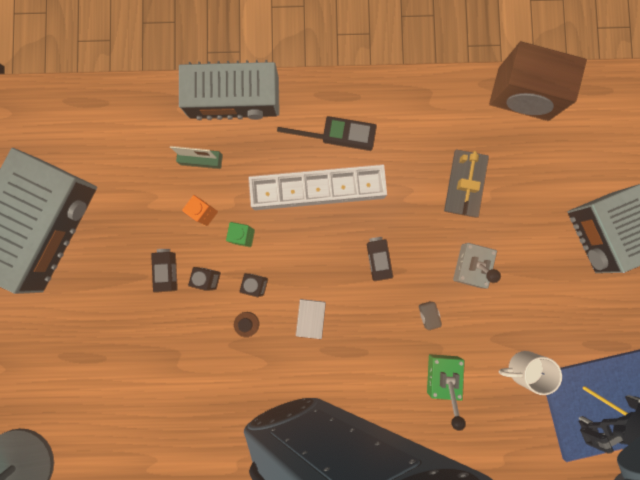

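```bash
python3 - <<'E'
import cv2,numpy as np
t=cv2.imread('pics/top0.png');s=cv2.imread('pics/scene0.png')
r=lambda i,x,y,w,h:cv2.resize(i[y:y+h,x:x+w],(400,300),interpolation=cv2.INTER_CUBIC)
a=np.vstack([np.hstack([r(t,145,205,140,105),r(t,360,190,160,120)]),np.hstack([r(s,365,210,120,90),r(s,165,210,140,105)])])
a=np.clip(a.astype(float)*1.6,0,255).astype('uint8')
cv2.imwrite('pics/crop0.png',a)
E
```

```text
(no output)
```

View pics/crop0.png

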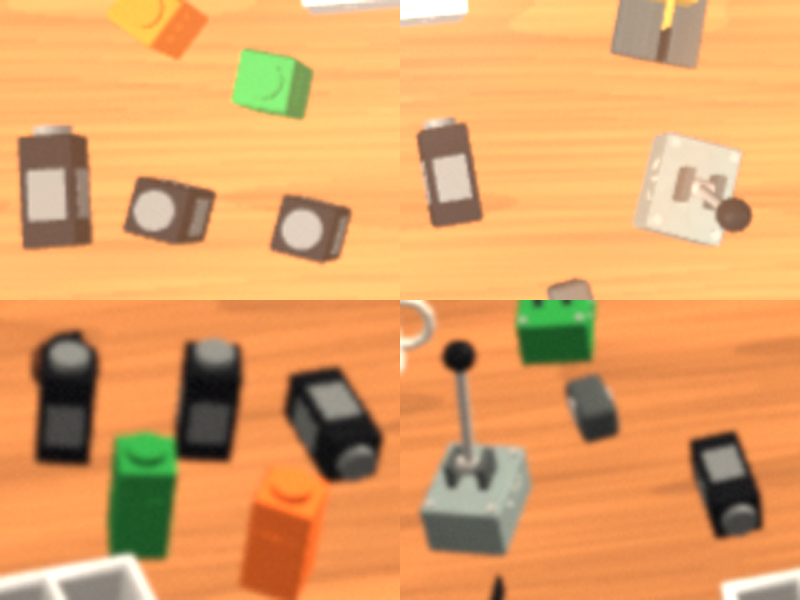

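```bash
cat >> h.py <<'E'
from scipy.optimize import minimize
def boxpts(a,b,z0,z1): return np.array([[sx*a/2,sy*b/2,z] for sx in(-1,1) for sy in(-1,1) for z in(z0,z1)])
PACK=np.vstack([boxpts(.044,.044,0,.09)]+[[[.015*np.cos(t),.015*np.sin(t),z] for t in np.arange(0,6.28,.5)] for z in (.09,.098)])
LIE=PACK@np.array([[0,0,-1],[0,1,0],[1,0,0]])+[0,0,.022]   # collar along +x, lying
LIE=np.stack([PACK[:,2]-.049,PACK[:,1],PACK[:,0]+.022],1)   # origin = middle of length
CH=boxpts(.07,.31,0,.052)
SEL=boxpts(.09,.07,0,.05)
def place(M,v): c,s=np.cos(v[2]),np.sin(v[2]); return np.stack([c*M[:,0]-s*M[:,1]+v[0],s*M[:,0]+c*M[:,1]+v[1],M[:,2]],1)
def sil(p,X,S=4):
    c=(X-p['origin'])@RR(p); c=c@p['intrinsics'].T; uv=c[:,:2]/c[:,2:]
    m=np.zeros((480*S,640*S),np.uint8); h=cv2.convexHull(((uv+.5)*S*16).astype(np.int32)); cv2.fillConvexPoly(m,h,1,shift=4); return m
def fit(M,v0,views,dyaw=.3,S=4):
    """views: list of (picture, mask)"""
    big=[(p,np.kron(m.astype(np.uint8),np.ones((S,S),np.uint8))) for p,m in views]
    def cost(v):
        r=0
        for p,m in big:
            s=sil(p,place(M,v),S); r+=1-(s&m).sum()/max(1,(s|m).sum())
        return r/len(big)
    b=None
    for y in (v0[2]-dyaw,v0[2],v0[2]+dyaw):
        x=np.array([v0[0],v0[1],y])
        q=minimize(cost,x,method='Nelder-Mead',options=dict(initial_simplex=[x,x+[.01,0,0],x+[0,.01,0],x+[0,0,.15]],xatol=2e-4,fatol=1e-4,maxiter=80))
        if b is None or q.fun<b.fun:b=q
    return b.x,b.fun
def masks(p,t,pm=.2): return [r for r in env.outline_of(p,t) if r['p']>pm]
def best(p,rs,X):
    uv=proj(p,X); f=lambda r:np.hypot(*(np.array(r['extent'][:2])+np.array(r['extent'][2:])/2-uv)); r=min(rs,key=f); return r['mask'],f(r)
E
sed -i "s/np.array(p\['rotation'\]).T/RR(p).T/; s/RR(p).T@(np/RR(p).T@(np/" h.py; grep -n "def proj" -A1 h.py
cat > m.py <<'E'
from h import *
P=[cam('top'),cam('scene')]
rs=[masks(p,'pack3') for p in P]; 
for n,M,v,z in [('A',LIE,(.49,.36,0.),.022),('B',PACK,(.462,.26,-.2),.045),('C',PACK,(.45,.15,-.2),.045),('D',LIE,(.49,-.14,.1),.022)]:
    vs=[]
    for p,r in zip(P,rs):
        m,d=best(p,r,[v[0],v[1],z]); vs.append((p,m)); print(n,'d',round(d,1),end=' ')
    print()
    for k,w in (('both',vs),('top',vs[:1]),('scene',vs[1:])):
        x,f=fit(M,v,w); print('  ',k,np.round(x[:2],4),round(np.degrees(x[2]),1),round(f,3))
vs=[(p,masks(p,'charger')[0]['mask']) for p in P]
for k,w in (('both',vs),('top',vs[:1])):
    x,f=fit(CH,(.67,.003,.1),w,.1); print('ch',k,np.round(x[:2],4),round(np.degrees(x[2]),2),round(f,3))
def tri(a,b):
    A=[];B=[]
    for p,uv in zip(P,(a,b)):
        d=ray(p,uv);d/=np.linalg.norm(d);Q=np.eye(3)-np.outer(d,d);A.append(Q);B.append(Q@p['origin'])
    return np.linalg.lstsq(np.vstack(A),np.hstack(B),rcond=None)[0]
for t,near in (('selector_tip',[(494,278),(185,228)]),('selector_hinge',[(482,267),(190,270)])):
    u=[min(env.mark_of(p,t),key=lambda r:np.hypot(*(np.array(r['position'])-c)))['position'] for p,c in zip(P,near)]
    print(t,np.round(u,1).tolist(),np.round(tri(*u),4),np.round(onz(P[0],u[0],.064),4))
E
python3 m.py
```

```text
11:def proj(p,X):
12-    c=RR(p).T@(np.asarray(X,float)-p['origin']); c=p['intrinsics']@c; return c[:2]/c[2]
A d 3.6 A d 0.6 
   both [0.4862 0.3584] 2.4 0.08
   top [0.4864 0.3578] 2.7 0.066
   scene [0.4845 0.3596] 0.4 0.075
B d 1.4 B d 1.6 
   both [0.4653 0.2586] -17.1 0.08
   top [0.4654 0.2582] -14.5 0.063
   scene [0.4613 0.2604] -17.9 0.084
C d 3.0 C d 2.4 
   both [0.4475 0.1482] -15.7 0.12
   top [0.449 0.148] -5.9 0.142
   scene [0.4458 0.149 ] -16.5 0.071
D d 2.1 D d 3.8 
   both [ 0.5017 -0.1378] 7.0 0.079
   top [ 0.502  -0.1387] 8.2 0.051
   scene [ 0.4998 -0.1369] 6.2 0.081
ch both [ 6.693e-01 -2.000e-04] 3.93 0.035
ch top [ 6.701e-01 -5.000e-04] 3.9 0.026
selector_tip [[494.0, 274.5], [187.3, 229.6]] [ 0.4596 -0.3455  0.1708] [ 0.4592 -0.3874  0.064 ]
selector_hinge [[479.8, 265.5], [192.3, 270.1]] [ 0.4806 -0.3526  0.0599] [ 0.4798 -0.357   0.064 ]
```

```bash
python3 - <<'E'
from h import *
P=[cam('top'),cam('scene')]
for p,t in zip(P,('top','scene')):
    uv=proj(p,[.48,-.355,.03]); h=cv2.cvtColor(p['img'],cv2.COLOR_RGB2HSV)
    m=((h[...,1]<70)&(h[...,2]>40)).astype(np.uint8); m=cv2.morphologyEx(m,cv2.MORPH_OPEN,np.ones((5,5)))
    n,l,st,c=cv2.connectedComponentsWithStats(m); k=1+np.argmin(np.hypot(*(c[1:]-uv).T)); print(t,uv,st[k],c[k])
    m=(l==k).astype(np.uint8); m=cv2.morphologyEx(m,cv2.MORPH_CLOSE,np.ones((13,13))); p['m']=m
vs=[(p,p['m']) for p in P]
for M in(SEL,boxpts(.07,.09,0,.05)):
  for w in (vs,vs[:1],vs[1:]):
    x,f=fit(M,(.48,-.355,-.2),w,.1); print(np.round(x[:2],4),round(np.degrees(x[2]),1),round(f,3))
E
```

```text
top [474.13543938 265.86031912] [ 455  244   41   44 1147] [473.99215344 264.8744551 ]
scene [190.99914266 278.30818633] [ 174  260   36   38 1092] [191.58241758 279.13553114]
[ 0.4802 -0.3553] -11.8 0.147
[ 0.4818 -0.3564] -12.6 0.133
[ 0.472  -0.3543] -10.2 0.133
[ 0.4802 -0.3538] 5.4 0.283
[ 0.4821 -0.357 ] 77.4 0.134
[ 0.4772 -0.3537] 5.7 0.217
```

Request:
step_arm:
  deltas:
    - [0, 0, -4.25, 31.4, 20, 0, 1]
    - [0, 0, -4.25, 31.4, 20, 0, 1]
    - [0, 0, -4.25, 31.4, 20, 0, 1]
    - [0, 0, -4.25, 31.4, 20, 0, 1]
    - [0, 0, -4.25, 31.4, 20, 0, 1]
    - [0, 0, -4.25, 31.4, 20, 0, 1]
    - [0, 0, -4.25, 31.4, 20, 0, 1]
    - [0, 0, -4.25, 31.4, 20, 0, 1]
    - [0, 0, 0, 0, 0, 0, 1]
    - [0, 0, 0, 0, 0, 0, 1]
  squeeze: 30

```text
clock: 2.83
tool_pos: [0.4603, -0.348, 0.2501]
eef_rot: [-180.0, 0.0, -11.6]
wrist_force: [-0.2, -0.7, 0.5]
width: 0.0852
finger_force: 0.0
```

```bash
python3 - <<'E'
from h import *
p=cam('wrist','w1.png'); print(p['origin'],p['rotation'])
for t in('selector_tip','selector_hinge'):
    print(t,[(round(r['p'],2),np.round(r['position'],1),np.round(onz(p,r['position'],.167 if 'tip' in t else .064),4)) for r in env.mark_of(p,t)[:3]])
E
```

```text
[ 0.5300579  -0.36225933  0.37271122] [ 1.63655289e+02  1.04604399e-02 -1.01678622e+02]
selector_tip [(0.85, array([319., 269.]), array([ 0.4551, -0.3491,  0.167 ]))]
selector_hinge [(0.76, array([318.3, 202.7]), array([ 0.4774, -0.354 ,  0.064 ]))]
```

View pics/w1.png

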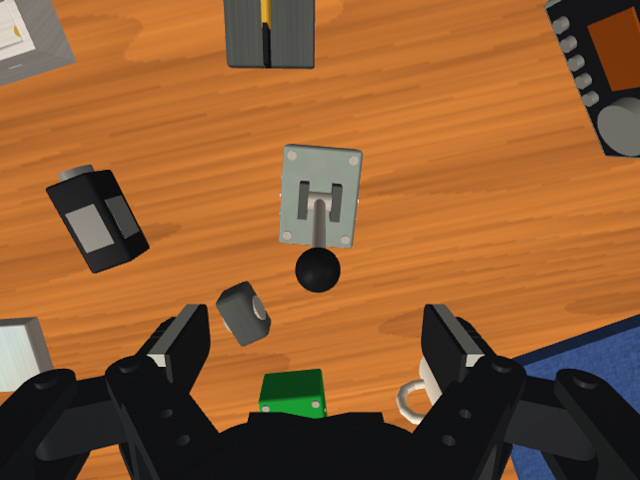

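Request:
step_arm:
  deltas:
    - [0, 0, -1, -3, -1, -30, 1]
    - [0, 0, 0, 0, 0, -30, 1]
    - [0, 0, 0, 0, 0, -27, 1]
    - [0, 0, 0, 0, 0, 0, 1]
    - [0, 0, 0, 0, 0, 0, 0]
    - [0, 0, 0, 0, 0, 0, 0]
    - [0, 0, 0, 0, 0, 0, 0]
    - [0, 0, 0, 0, 0, 0, 0]
    - [0, 0, 0, 0, 0, 0, 0]
    - [0, 0, 0, 0, 0, 0, 0]
  squeeze: 30

```text
clock: 3.82
tool_pos: [0.4568, -0.349, 0.1649]
eef_rot: [-179.9, -0.1, -12.8]
wrist_force: [-0.2, 11.6, 12.1]
width: 0.026
finger_force: 28.9
```

Request:
step_arm:
  deltas:
    - [0, 0, 0, -6, 2.5, -1.8, 0]
    - [0, 0, 0, -6, 2, -1.8, 0]
    - [0, 0, 0, -5.6, 1.5, -2.5, 0]
    - [0, 0, 0, -5.6, 1.4, -2.5, 0]
    - [0, 0, 0, -5.3, 1.3, -3.2, 0]
    - [0, 0, 0, -5.3, 1.3, -3.2, 0]
    - [0, 0, 0, -4.5, 1.1, -3.4, 0]
    - [0, 0, 0, -4.4, 1.1, -3.5, 0]
    - [0, 0, 0, -2, 0.5, -1.7, 0]
    - [0, 0, 0, -2, 0.5, -1.8, 0]
    - [0, 0, 0, 0, 0, 0, 0]

```text
clock: 4.73
tool_pos: [0.4128, -0.3367, 0.141]
eef_rot: [180.0, -0.5, -12.8]
wrist_force: [14.1, 15.1, 21.4]
width: 0.0257
finger_force: 32.1
```

Request:
step_arm:
  deltas:
    - [0, 0, 0, -2, 0.5, -1.5, 0]
    - [0, 0, 0, -1, 0.3, -1, 0]
    - [0, 0, 0, 0, 0, 0, 0]
    - [0, 0, 0, 1.5, -0.4, 1, 0.3]
    - [0, 0, 0, 0, 0, 0, 1]
    - [0, 0, 0, 0, 0, 0, 1]
    - [0, 0, 0, 0, 0, 0, 1]
    - [0, 0, 0, 0, 0, 35, 1]
    - [0, 0, 0, 0, 0, 35, 1]
    - [0, 0, 0, 0, 0, 35, 1]
    - [0, 0, 0, 0, 0, 0, 1]

```text
clock: 5.65
tool_pos: [0.4094, -0.3384, 0.2475]
eef_rot: [179.7, -0.4, -12.8]
wrist_force: [-0.0, -0.3, 0.1]
width: 0.0852
finger_force: 0.0
```

```bash
cat > tip.py <<'E'
from h import *
p=cam('wrist')
zz=.1443
for t in('selector_tip','selector_hinge'):
    print(t,[(round(r['p'],2),np.round(r['position'],1),np.round(onz(p,r['position'],zz if 'tip' in t else .064),4)) for r in env.mark_of(p,t)[:3]])
H=np.array([.479,-.355,.064]);u=np.array([.97,-.242,0])
for s in (-.1,0,.05,.1,.2,.4,.7): print(s,np.round(proj(p,H+.105*(-np.sin(.7-s)*u+[0,0,np.cos(.7-s)])),1))
E
python3 tip.py
```

```text
selector_tip [(0.68, array([310.3, 245. ]), array([ 0.4151, -0.3367,  0.1443]))]
selector_hinge [(0.88, array([295. , 407.2]), array([ 0.2292, -0.2768,  0.064 ])), (0.84, array([314. , 140.9]), array([ 0.4784, -0.3538,  0.064 ]))]
-0.1 [313.6 254.6]
0 [313.8 246.8]
0.05 [313.9 242.1]
0.1 [314.1 236.9]
0.2 [314.4 225. ]
0.4 [315.  195.3]
0.7 [316.2 139. ]
```

Request:
step_arm:
  deltas:
    - [0, 0, 5.75, 3.7, 39.8, 0, 1]
    - [0, 0, 5.75, 3.7, 39.8, 0, 1]
    - [0, 0, 5.75, 3.7, 39.8, 0, 1]
    - [0, 0, 5.75, 3.7, 39.8, 0, 1]
    - [0, 0, 5.75, 3.7, 39.8, 0, 1]
    - [0, 0, 5.75, 3.7, 39.8, 0, 1]
    - [0, 0, 5.75, 3.7, 39.8, 0, 1]
    - [0, 0, 5.75, 3.7, 39.8, 0, 1]
    - [0, 0, 5.75, 3.7, 39.8, 0, 1]
    - [0, 0, 5.75, 3.7, 39.8, 0, 1]
    - [0, 0, 5.75, 3.7, 39.8, 0, 1]
    - [0, 0, 5.75, 3.7, 39.8, 0, 1]

```text
clock: 6.8
tool_pos: [0.4515, 0.1428, 0.2399]
eef_rot: [-179.9, 0.1, 56.5]
wrist_force: [0.3, -1.4, 0.1]
width: 0.0853
finger_force: 0.0
```

Request:
step_arm:
  deltas:
    - [0, 0, 5.75, 3.7, 39.8, 0, 1]
    - [0, 0, 5.75, 3.7, 39.8, 0, 1]
    - [0, 0, 5.75, 3.7, 39.8, 0, 1]
    - [0, 0, 0, 0, 0, 0, 1]
    - [0, 0, 0, 0, 0, 0, 1]

```text
clock: 7.22
tool_pos: [0.4626, 0.2615, 0.2394]
eef_rot: [-179.9, 0.1, 73.6]
wrist_force: [0.4, -1.0, 0.5]
width: 0.0857
finger_force: 0.0
```

```bash
cat > wp.py <<'E'
import sys
from h import *
# wp.py kind x y yawdeg : fit pack near pose with wrist camera (and top/scene)
kind,x,y,a=sys.argv[1],*map(float,sys.argv[2:5]); cams=sys.argv[5].split(',') if len(sys.argv)>5 else ['wrist']
M,z=(PACK,.045) if kind=='S' else (LIE,.022)
vs=[]
for n in cams:
    p=cam(n,'last_%s.png'%n); rs=masks(p,'pack3')
    if not rs: print(n,'none'); continue
    m,d=best(p,rs,[x,y,z]); print(n,'d',round(d,1),'area',m.sum(),'touch edge',bool(m[0].any()|m[-1].any()|m[:,0].any()|m[:,-1].any()))
    q,f=fit(M,(x,y,np.radians(a)),[(p,m)],S=2); print('  ',np.round(q[:2],4),round(np.degrees(q[2]),1),round(f,3)); vs.append((p,m))
if len(vs)>1:
    q,f=fit(M,(x,y,np.radians(a)),vs,S=2); print('all',np.round(q[:2],4),round(np.degrees(q[2]),1),round(f,3))
o=env.get_obs(); print(np.round(o['tool_pos'],4),np.round(o['eef_rot'],1),round(o['clock'],2))
E
python3 wp.py S .465 .2586 -17 wrist
```

```text
wrist d 3.0 area 3754 touch edge False
   [0.4638 0.2616] -14.6 0.053
[0.463  0.2596 0.2401] [-1.799e+02  1.000e-01  7.340e+01] 7.32
```

View pics/last_wrist.png

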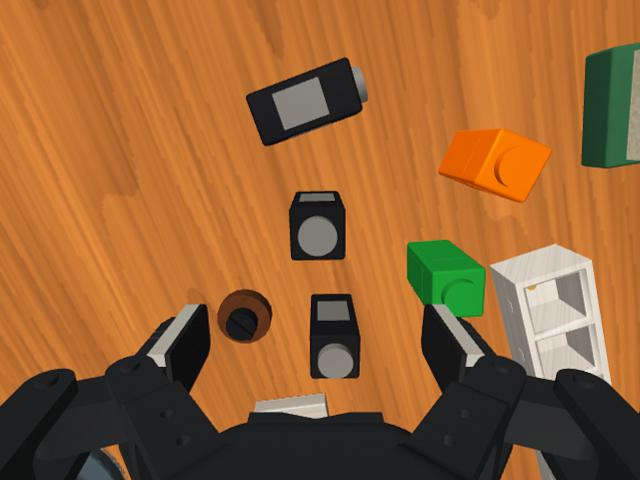

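Request:
step_arm:
  deltas:
    - [0, 0, 1, 1, 1, -38, 1]
    - [0, 0, 0, 0, 0, -38, 1]
    - [0, 0, 0, 0, 0, -38, 1]
    - [0, 0, 0, 0, 0, -30, 1]
    - [0, 0, 0, 0, 0, 0, 1]
    - [0, 0, 0, 0, 0, 0, 1]

```text
clock: 7.82
tool_pos: [0.4641, 0.2601, 0.0969]
eef_rot: [-179.9, 0.1, 74.4]
wrist_force: [0.5, -0.4, 0.9]
width: 0.0854
finger_force: 0.0
```

Request:
step_arm:
  deltas:
    - [0, 0, 0, 0, 0, -24, 1]
    - [0, 0, 0, 0, 0, 0, 1]
    - [0, 0, 0, 0, 0, 0, 0]
    - [0, 0, 0, 0, 0, 0, 0]
    - [0, 0, 0, 0, 0, 0, 0]
    - [0, 0, 0, 0, 0, 0, 0]
    - [0, 0, 0, 0, 0, 0, 0]
    - [0, 0, 0, 0, 0, 0, 0]
    - [0, 0, 0, 0, 0, 0, 0]
  squeeze: 40

```text
clock: 8.57
tool_pos: [0.465, 0.2618, 0.0749]
eef_rot: [179.9, -0.1, 74.5]
wrist_force: [-2.6, -0.7, 9.0]
width: 0.044
finger_force: 40.8
```

Request:
step_arm:
  deltas:
    - [0, 0, 0, 0, 0, 30, 0]
    - [0, 0, 0, 0, 0, 35, 0]
    - [0, 0, 0, 0, 0, 40, 0]
    - [0, 0, 0, 0, 0, 35, 0]
    - [0, 0, 2.77, 28.1, -20.3, 0, 0]
    - [0, 0, 2.77, 28.1, -20.3, 0, 0]
    - [0, 0, 2.77, 28.1, -20.3, 0, 0]
    - [0, 0, 2.77, 28.1, -20.3, 0, 0]
    - [0, 0, 2.77, 28.1, -20.3, 0, 0]
    - [0, 0, 2.77, 28.1, -20.3, 0, 0]
    - [0, 0, 2.77, 28.1, -20.3, 0, 0]
    - [0, 0, 0, 0, 0, 0, 0]

```text
clock: 9.57
tool_pos: [0.6646, 0.1154, 0.2135]
eef_rot: [179.9, 0.1, 93.8]
wrist_force: [0.7, 0.7, -2.1]
width: 0.0436
finger_force: 42.6
```

Request:
step_arm:
  deltas:
    - [0, 0, 0, 0, 0, 0, 0]
    - [0, 0, 0, 0, 0, 0, 0]

```text
clock: 9.73
tool_pos: [0.6606, 0.1196, 0.2134]
eef_rot: [-180.0, -0.0, 93.8]
wrist_force: [0.4, 1.0, -2.6]
width: 0.0435
finger_force: 42.6
```

```bash
python3 - <<'E'
from h import *
P=[cam('top'),cam('scene')]
o=env.get_obs(); print(np.round(o['tool_pos'],4),o['eef_rot'])
for p in P:
    r=masks(p,'charger')[0]
    x,f=fit(CH,(.67,.0,.07),[(p,r['mask'])],.05); print(np.round(x,4),round(f,3))
    # held pack check
    rs=masks(p,'pack3'); t=o['tool_pos']; m,d=best(p,rs,[t[0],t[1],t[2]-.03])
    M=PACK+[0,0,t[2]-.075]; x,f=fit(M,(t[0],t[1],.07),[(p,m)],.2); print('held',np.round(x,4),round(f,3),d)
    print([(np.round(r['position'],0),np.round(onz(p,r['position'],.006)[:2],4)) for r in env.mark_of(p,'bay0') if r['p']>.4])
E
```

```text
[0.6604 0.1202 0.2137] [-1.79981120e+02 -5.41953736e-03  9.38932367e+01]
[ 0.6703 -0.0058  0.0705] 0.23
held [ 0.6604  0.1202 -0.13  ] 1.0 128.43689824249384
[(array([367., 185.]), array([ 0.6771, -0.1182])), (array([264., 193.]), array([0.6632, 0.1266])), (array([343., 187.]), array([ 0.6744, -0.0614])), (array([320., 188.]), array([ 0.6718, -0.0052]))]
[0.667  0.0011 0.0714] 0.04
held [0.6595 0.1181 0.007 ] 0.308 1.7500833818634638
[(array([370., 316.]), array([0.661 , 0.0625])), (array([398., 311.]), array([0.6586, 0.1327])), (array([295., 329.]), array([ 0.6707, -0.1186])), (array([347., 323.]), array([0.6743, 0.0034])), (array([321., 327.]), array([ 0.6768, -0.0578]))]
```

Request:
step_arm:
  deltas:
    - [0, 0, 0, 0.5, -0.5, -25, 0]
    - [0, 0, 0, 0, 0, -25, 0]
    - [0, 0, 0, 0, 0, -25, 0]
    - [0, 0, 0, 0, 0, -15, 0]
    - [0, 0, 0, 0, 0, -8, 0]
    - [0, 0, 0, 0, 0, -8, 0]
    - [0, 0, 0, 0, 0, 0, 0]

```text
clock: 10.72
tool_pos: [0.6615, 0.1195, 0.1064]
eef_rot: [-180.0, -0.0, 93.9]
wrist_force: [-1.1, 5.3, -5.4]
width: 0.0438
finger_force: 44.1
```

Request:
step_arm:
  deltas:
    - [0, 0, 0, 0, 1.5, -8, 0]
    - [0, 0, 0, 0, 0, -8, 0]
    - [0, 0, 0, 0, 0, -6, 0]
    - [0, 0, 0, 0, 0, 0, 0]
    - [0, 0, 0, 0, 0, 0, 0]

```text
clock: 11.13
tool_pos: [0.6615, 0.1201, 0.0849]
eef_rot: [-180.0, 0.0, 93.9]
wrist_force: [-0.2, -0.3, -1.9]
width: 0.0435
finger_force: 44.7
```

Request:
step_arm:
  deltas:
    - [0, 0, 0, 0, 0, -3, 0]
    - [0, 0, 0, 0, 0, 0, 0]
    - [0, 0, 0, 0, 0, 0, 1]
    - [0, 0, 0, 0, 0, 0, 1]
    - [0, 0, 0, 0, 0, 0, 1]
    - [0, 0, 0, 0, 0, 0, 1]
    - [0, 0, 0, 0, 0, 35, 1]
    - [0, 0, 0, 0, 0, 40, 1]
    - [0, 0, 0, 0, 0, 40, 1]
    - [0, 0, 0, 0, 0, 20, 1]
    - [0, 0, 0, 0, 0, 0, 1]

```text
clock: 12.05
tool_pos: [0.6637, 0.1206, 0.2236]
eef_rot: [179.5, -0.0, 93.9]
wrist_force: [-0.1, -0.5, -0.2]
width: 0.0851
finger_force: 0.0
```

Request:
step_arm:
  deltas:
    - [0, 0, -3, -30.5, 4, 0, 1]
    - [0, 0, -3, -30.5, 4, 0, 1]
    - [0, 0, -3, -30.5, 4, 0, 1]
    - [0, 0, -3, -30.5, 4, 0, 1]
    - [0, 0, -3, -30.5, 4, 0, 1]
    - [0, 0, -3, -30.5, 4, 0, 1]
    - [0, 0, -2, -30.5, 4, 0, 1]
    - [0, 0, 0, 0, 0, 0, 1]
    - [0, 0, 0, 0, 0, 0, 1]

```text
clock: 12.8
tool_pos: [0.4473, 0.1486, 0.2174]
eef_rot: [180.0, -0.0, 73.9]
wrist_force: [-0.3, -0.0, 0.2]
width: 0.0856
finger_force: 0.0
```

```bash
python3 wp.py S .4475 .148 -16 wrist,scene; python3 wp.py L .486 .358 2 wrist,scene,top; python3 wp.py L .5017 -.1378 7 scene,top
```

```text
wrist d 5.4 area 4321 touch edge False
   [0.4468 0.1501] -16.0 0.065
scene d 1.7 area 638 touch edge False
   [0.4445 0.1486] -14.6 0.058
all [0.4464 0.1482] -14.9 0.068
[0.449  0.1482 0.2173] [180.   -0.   73.8] 13.0
wrist d 232.3 area 5072 touch edge True
   [0.486 0.358] -15.2 1.0
scene d 3.2 area 757 touch edge False
   [0.4842 0.3587] 2.5 0.058
top d 10.9 area 301 touch edge False
   [0.5171 0.3577] 7.1 0.725
all [0.4844 0.3588] 2.3 0.595
[0.4484 0.1483 0.2173] [-180.     0.    73.8] 13.3
scene d 1.3 area 666 touch edge False
   [ 0.4983 -0.1373] 6.6 0.109
top d 4.5 area 865 touch edge False
   [ 0.5016 -0.1385] 8.0 0.073
all [ 0.5009 -0.1382] 7.5 0.099
[0.4482 0.1484 0.2174] [-180.    -0.    73.9] 13.5
```

View pics/last_scene.png

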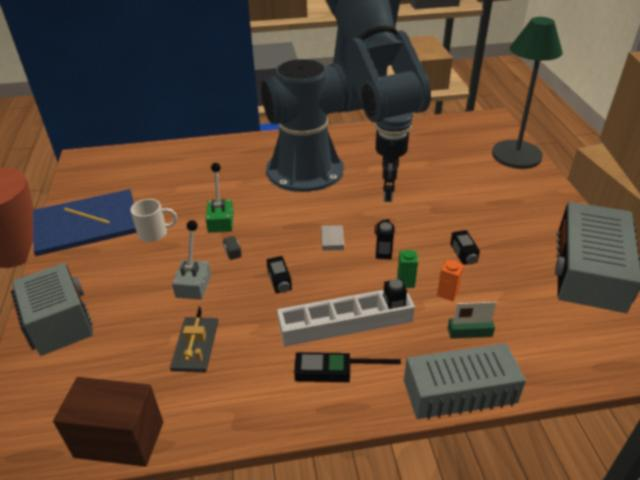

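Request:
step_arm:
  deltas:
    - [0, 0, 0, -1, 0.5, -38, 1]
    - [0, 0, 0, 0, 0, -38, 1]
    - [0, 0, 0, 0, 0, -38, 1]
    - [0, 0, 0, 0, 0, -28, 1]
    - [0, 0, 0, 0, 0, 0, 1]
    - [0, 0, 0, 0, 0, 0, 1]
    - [0, 0, 0, 0, 0, 0, 0]
    - [0, 0, 0, 0, 0, 0, 0]
    - [0, 0, 0, 0, 0, 0, 0]
    - [0, 0, 0, 0, 0, 0, 0]
    - [0, 0, 0, 0, 0, 0, 0]
    - [0, 0, 0, 0, 0, 0, 0]

```text
clock: 14.5
tool_pos: [0.4478, 0.1491, 0.0769]
eef_rot: [179.9, -0.1, 73.9]
wrist_force: [-2.8, 1.3, 10.8]
width: 0.0436
finger_force: 40.1
```

Request:
step_arm:
  deltas:
    - [0, 0, 0, 0, 0, 30, 0]
    - [0, 0, 0, 0, 0, 35, 0]
    - [0, 0, 0, 0, 0, 40, 0]
    - [0, 0, 0, 0, 0, 35, 0]
    - [0, 0, 2.85, 31.1, -12.8, 0, 0]
    - [0, 0, 2.85, 31.1, -12.8, 0, 0]
    - [0, 0, 2.85, 31.1, -12.8, 0, 0]
    - [0, 0, 2.85, 31.1, -12.8, 0, 0]
    - [0, 0, 2.85, 31.1, -12.8, 0, 0]
    - [0, 0, 2.85, 31.1, -12.8, 0, 0]
    - [0, 0, 2.85, 31.1, -12.8, 0, 0]
    - [0, 0, 0, 0, 0, 0, 0]

```text
clock: 15.5
tool_pos: [0.6685, 0.0567, 0.2153]
eef_rot: [179.9, 0.0, 93.9]
wrist_force: [0.2, 0.1, -2.1]
width: 0.0432
finger_force: 43.3
```

Request:
step_arm:
  deltas:
    - [0, 0, 0, 0, 0, -20, 0]
    - [0, 0, 0, 0, 0, -20, 0]
    - [0, 0, 0, 0, 0, -15, 0]
    - [0, 0, 0, 0, 0, 0, 0]
    - [0, 0, 0, 0, 0, 0, 0]

```text
clock: 15.92
tool_pos: [0.6645, 0.0594, 0.1605]
eef_rot: [-179.9, -0.0, 93.8]
wrist_force: [-0.3, 0.1, -1.7]
width: 0.0431
finger_force: 43.3
```

Request:
step_arm:
  deltas:
    - [0, 0, 0, 1, 0.9, -20, 0]
    - [0, 0, 0, 0, 0, -12, 0]
    - [0, 0, 0, 0, 0, -8, 0]
    - [0, 0, 0, 0, 0, -8, 0]
    - [0, 0, 0, 0, 0, -8, 0]
    - [0, 0, 0, 0, 0, -8, 0]
    - [0, 0, 0, 0, 0, -8, 0]
    - [0, 0, 0, 0, 0, 0, 0]

```text
clock: 16.58
tool_pos: [0.6651, 0.0601, 0.0866]
eef_rot: [-179.9, -0.0, 93.8]
wrist_force: [-1.1, 0.5, -3.5]
width: 0.0433
finger_force: 43.3
```

Request:
step_arm:
  deltas:
    - [0, 0, 0, 0, 0, -2.5, 0]
    - [0, 0, 0, 0, 0, 0, 0]
    - [0, 0, 0, 0, 0, 0, 1]
    - [0, 0, 0, 0, 0, 0, 1]
    - [0, 0, 0, 0, 0, 0, 1]
    - [0, 0, 0, 0, 0, 0, 1]
    - [0, 0, 0, 0, 0, 35, 1]
    - [0, 0, 0, 0, 0, 40, 1]
    - [0, 0, 0, 0, 0, 40, 1]
    - [0, 0, 0, 0, 0, 40, 1]
    - [0, 0, 0, 0, 0, 10, 1]
    - [0, 0, 0, 0, 0, 0, 1]

```text
clock: 17.58
tool_pos: [0.6673, 0.0602, 0.2554]
eef_rot: [179.6, 0.0, 93.8]
wrist_force: [0.5, -0.8, -0.3]
width: 0.0852
finger_force: 0.0
```

Request:
step_arm:
  deltas:
    - [0, 0, -6.7, -11.4, -15.1, 0, 1]
    - [0, 0, -6.7, -11.4, -15.1, 0, 1]
    - [0, 0, -6.7, -11.4, -15.1, 0, 1]
    - [0, 0, -6.7, -11.4, -15.1, 0, 1]
    - [0, 0, -6.7, -11.4, -15.1, 0, 1]
    - [0, 0, -6.7, -11.4, -15.1, 0, 1]
    - [0, 0, -6.7, -11.4, -15.1, 0, 1]
    - [0, 0, -6.7, -11.4, -15.1, 0, 1]
    - [0, 0, -6.7, -11.4, -15.1, 0, 1]
    - [0, 0, -6.7, -11.4, -15.1, 0, 1]
    - [0, 0, -6.7, -11.4, -15.1, 0, 1]
    - [0, 0, -6.7, -11.4, -15.1, 0, 1]

```text
clock: 18.58
tool_pos: [0.528, -0.1215, 0.2496]
eef_rot: [-179.9, 0.1, 13.1]
wrist_force: [0.5, 0.5, -0.4]
width: 0.0856
finger_force: 0.0
```

Request:
step_arm:
  deltas:
    - [0, 0, -6.7, -11.4, -15.1, 0, 1]
    - [0, 0, 0, 0, 0, 0, 1]
    - [0, 0, 0, 0, 0, 0, 1]

```text
clock: 18.83
tool_pos: [0.5171, -0.1364, 0.25]
eef_rot: [-180.0, 0.1, 6.7]
wrist_force: [-0.3, -0.4, 0.4]
width: 0.0854
finger_force: 0.0
```

```bash
python3 wp.py L .501 -.138 7.5 wrist,scene,top; python3 -c "
from h import *
print(np.round(env.get_obs()['q'],1))"
```

```text
wrist d 3.3 area 4744 touch edge False
   [ 0.5006 -0.1369] 8.5 0.036
scene d 2.9 area 693 touch edge False
   [ 0.4983 -0.1372] 6.5 0.068
top d 8.3 area 233 touch edge False
   [ 0.5033 -0.1465] -1.7 0.744
all [ 0.4998 -0.137 ] 7.8 0.296
[ 0.518  -0.1356  0.2507] [-180.     0.     6.8] 19.13
[-19.7  18.6  96.8   0.   64.7  63.5]
```

View pics/last_wrist.png

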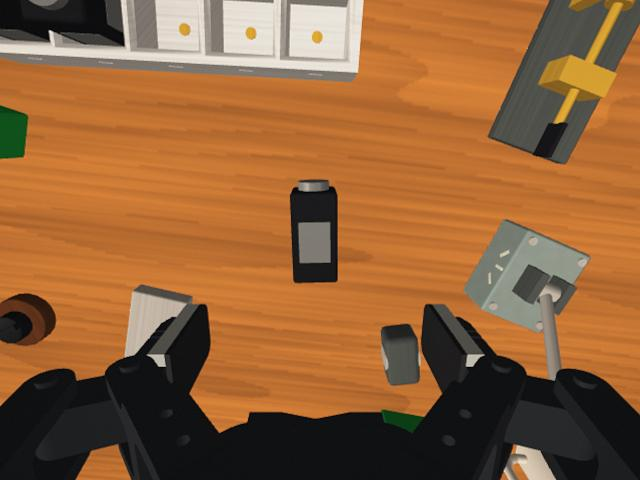

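Request:
step_arm:
  deltas:
    - [0, 0, 1.2, -1.5, 1, 0, 1]
    - [-0.9, 6.37, 0, 0, 0, 0, 1]
    - [-0.9, 6.37, 0, 0, 0, 0, 1]
    - [-0.9, 6.37, 0, 0, 0, 0, 1]
    - [-0.9, 6.37, 0, 0, 0, 0, 1]
    - [-0.9, 6.37, 0, 0, 0, 0, 1]
    - [-0.9, 6.37, 0, 0, 0, 0, 1]
    - [-0.9, 6.37, 0, 0, 0, 0, 1]
    - [0, 0, 0, 0, 0, 0, 1]
    - [0, 0, 0, 0, 0, 0, 1]

```text
clock: 19.97
tool_pos: [0.5165, -0.1348, 0.2496]
eef_rot: [180.0, 45.0, 8.0]
wrist_force: [-0.2, -0.6, 0.4]
width: 0.0851
finger_force: 0.0
```

```bash
python3 -c "
from h import *
cam('scene','s2.png');o=env.get_obs()
print(np.round(o['q'],1),o['tool_pos']);R=Ro.from_euler('xyz',o['eef_rot'],degrees=True).as_matrix();print(R.round(3))"
```

```text
[-13.   39.4  73.9 -15.5 109.   69.7] [ 0.51632909 -0.1350084   0.25054785]
[[ 0.702  0.139 -0.698]
 [ 0.098 -0.99  -0.099]
 [-0.705  0.001 -0.709]]
```

View pics/s2.png

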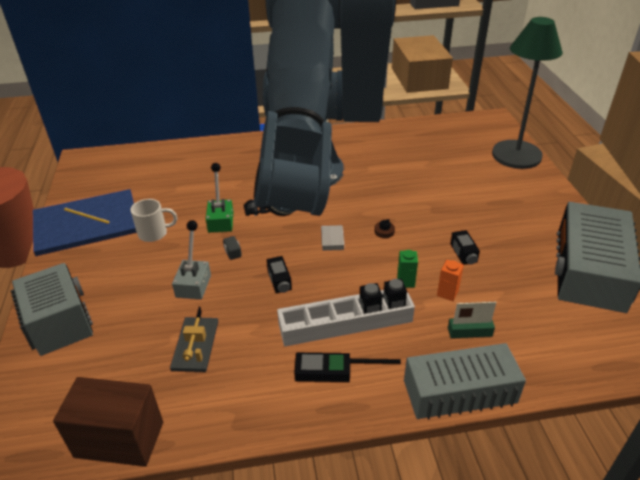

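Request:
step_arm:
  deltas:
    - [0, 0, 0, 0, 0, -40, 1]
    - [0, 0, 0, 0, 0, -40, 1]
    - [0, 0, 0, 0, 0, -40, 1]
    - [0, 0, 0, 0, 0, -40, 1]
    - [0, 0, 0, 0, 0, -30, 1]
    - [0, 0, 0, 0, 0, -20, 1]
    - [0, 0, 0, 0, 0, 0, 1]
    - [0, 0, 0, 0, 0, 0, 1]
    - [0, 0, 0, 0, 0, 0, 1]

```text
clock: 20.77
tool_pos: [0.5172, -0.1355, 0.0431]
eef_rot: [179.8, 44.8, 7.8]
wrist_force: [0.9, 0.3, 0.9]
width: 0.0855
finger_force: 0.0
```

Request:
step_arm:
  deltas:
    - [0, 0, 0, 0, 0, -10, 1]
    - [0, 0, 0, 0, 0, -3, 1]
    - [0, 0, 0, 0, 0, 0, 1]
    - [0, 0, 0, 0, 0, 0, 0]
    - [0, 0, 0, 0, 0, 0, 0]
    - [0, 0, 0, 0, 0, 0, 0]
    - [0, 0, 0, 0, 0, 0, 0]
    - [0, 0, 0, 0, 0, 0, 0]
    - [0, 0, 0, 0, 0, 0, 0]
    - [0, 0, 0, 0, 0, 0, 0]
  squeeze: 60

```text
clock: 21.6
tool_pos: [0.5165, -0.1351, 0.0282]
eef_rot: [179.9, 45.0, 7.8]
wrist_force: [2.3, 1.9, 5.1]
width: 0.0433
finger_force: 61.6
```

Request:
step_arm:
  deltas:
    - [0, 0, 0, 0, 0, 30, 0]
    - [0, 0, 0, 0, 0, 35, 0]
    - [0, 0, 0, 0, 0, 35, 0]
    - [0, 0, 0, 0, 0, 30, 0]
    - [0.93, -6.6, 0, -5, 0, 0, 0]
    - [0.93, -6.6, 0, -5, 0, 0, 0]
    - [0.93, -6.6, 0, -5, 0, 0, 0]
    - [0.93, -6.6, 0, -5, 0, 0, 0]
    - [0.93, -6.6, 0, -5, 0, 0, 0]
    - [0.93, -6.6, 0, -5, 0, 0, 0]
    - [0.93, -6.6, 0, -5, 0, 0, 0]
    - [0, 0, 0, 0, 0, 0, 0]

```text
clock: 22.6
tool_pos: [0.4781, -0.1349, 0.1574]
eef_rot: [-180.0, -1.8, 7.8]
wrist_force: [-0.1, -0.6, -3.2]
width: 0.0432
finger_force: 62.0
```

Request:
step_arm:
  deltas:
    - [0.93, -6.6, 0, 0, 0, 0, 0]
    - [0.93, -6.6, 0, 0, 0, 0, 0]
    - [0.93, -6.6, 0, 0, 0, 0, 0]
    - [0.93, -6.6, 0, 0, 0, 0, 0]
    - [0.93, -6.6, 0, 0, 0, 0, 0]
    - [0, 0, 0, 0, 0, 0, 0]
    - [0, 0, 0, 0, 0, 0, 0]
    - [0, 0, 0, 0, 0, 0, 0]

```text
clock: 23.27
tool_pos: [0.4828, -0.1311, 0.1573]
eef_rot: [-179.0, -28.2, 8.1]
wrist_force: [-0.8, 0.7, -4.0]
width: 0.0433
finger_force: 62.0
```

```bash
python3 -c "
from h import *
p=cam('scene');cv2.imwrite('pics/s3.png',cv2.resize(p['img'][150:330,180:420,::-1],None,fx=3,fy=3,interpolation=2));o=env.get_obs()
print(np.round(o['q'],1),o['tool_pos'],o['eef_rot'])"
```

```text
[-29.1  15.9 122.2  43.7  25.8  15.3] [ 0.48288963 -0.13103516  0.1574284 ] [-178.98521965  -28.27464352    8.13561473]
```

View pics/s3.png

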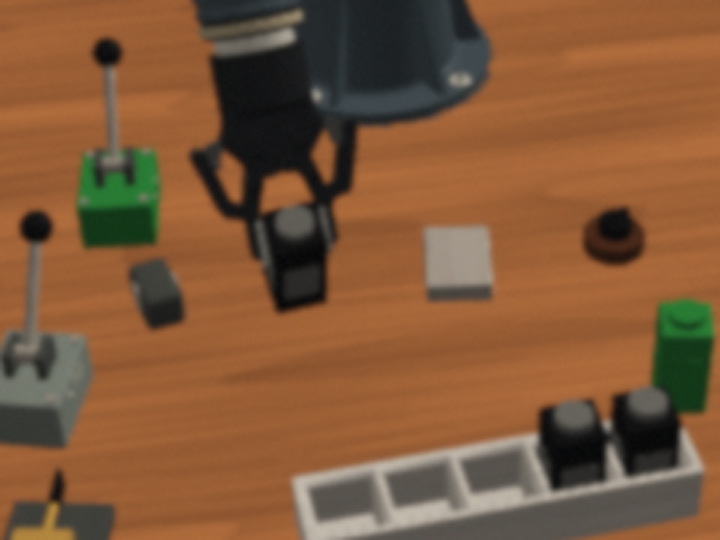

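Request:
step_arm:
  deltas:
    - [0.35, -2.5, 0, 10, 0, -10, 0]
    - [0.35, -2.5, 0, 10, 0, -10, 0]
    - [0.35, -2.5, 0, 10, 0, -10, 0]
    - [0.35, -2.5, 0, 10, 0, -10, 0]
    - [0, 0, 0, 0, 0, 0, 0]

```text
clock: 23.73
tool_pos: [0.5202, -0.1301, 0.1191]
eef_rot: [-178.8, -37.8, 8.1]
wrist_force: [-1.5, 0.3, -3.0]
width: 0.0434
finger_force: 61.8
```

```bash
python3 -c "
from h import *
o=env.get_obs()
print(np.round(o['q'],1),o['tool_pos'],o['eef_rot'])"
```

```text
[-29.4  24.  123.3  85.7  23.  -26.8] [ 0.5201824  -0.13009696  0.11905985] [-178.79735452  -37.75739497    8.11041018]
```

Request:
step_arm:
  deltas:
    - [0.2, -1.2, 0, 0, 0, -10, 0]
    - [0.2, -1.2, 0, 0, 0, -10, 0]
    - [0.2, -1.2, 0, 0, 0, -8, 0]
    - [0.2, -1.2, 0, 0, 0, -7, 0]
    - [0, 0, 0, 0, 0, -5, 0]
    - [0, 0, 0, 0, 0, 0, 0]
    - [0, 0, 0, 0, 0, 0, 0]

```text
clock: 24.32
tool_pos: [0.5198, -0.13, 0.0809]
eef_rot: [-178.6, -42.6, 8.0]
wrist_force: [-0.6, 0.6, -2.2]
width: 0.0435
finger_force: 62.0
```

Request:
step_arm:
  deltas:
    - [0.2, -1.2, 0, 0, 0, -3, 0]
    - [0.2, -1.2, 0, 0, 0, -3, 0]
    - [0, 0, 0, 0, 0, -2, 0]
    - [0, 0, 0, 0, 0, 0, 0]

```text
clock: 24.65
tool_pos: [0.5196, -0.1303, 0.0727]
eef_rot: [-178.6, -45.0, 8.0]
wrist_force: [0.1, -0.1, -4.2]
width: 0.0431
finger_force: 62.1
```

Request:
step_arm:
  deltas:
    - [0, 0, 0, 0, 0, -3, 0]
    - [0, 0, 0, 0, 0, -2, 0]
    - [0, 0, 0, 0, 0, 0, 0]

```text
clock: 24.9
tool_pos: [0.5195, -0.1304, 0.0674]
eef_rot: [-178.6, -45.0, 8.0]
wrist_force: [-0.0, 0.0, -3.4]
width: 0.0435
finger_force: 62.1
```

```bash
python3 -c "
from h import *
o=env.get_obs()
print(np.round(o['q'],1),o['tool_pos'],o['wrist_force'])
p=cam('scene');t=o['tool_pos']; rs=masks(p,'pack3'); m,d=best(p,rs,[t[0],t[1],.045]); print(d)
for dz in(0,.005,.01,.015):
  print(dz,fit(PACK+[0,0,dz],(t[0],t[1],.14),[(p,m)]))"
```

```text
[-31.7  33.3 126.5 118.2  32.2 -63.2] [ 0.51953316 -0.13037272  0.06740074] [-0.03314279  0.01300722 -3.35403142]
2.944665285900467
0 (array([ 0.52081084, -0.12816931,  0.04409715]), np.float64(0.09844431640464235))
0.005 (array([ 0.52632495, -0.12857878,  0.03582846]), np.float64(0.10488881621975144))
0.01 (array([ 0.53194269, -0.12857948,  0.02745615]), np.float64(0.11096669374492285))
0.015 (array([ 0.53645205, -0.12875518,  0.01191261]), np.float64(0.11629413670229993))
```

Request:
step_arm:
  deltas:
    - [0, 0, 0, 0, 0, -2, 0]
    - [0, 0, 0, 0, 0, -1.5, 0]
    - [0, 0, 0, 0, 0, 0, 0]
    - [0, 0, 0, 0, 0, 0, 0]

```text
clock: 25.33
tool_pos: [0.5199, -0.1303, 0.0654]
eef_rot: [-178.7, -45.2, 8.0]
wrist_force: [-10.1, 2.9, 18.8]
width: 0.0432
finger_force: 64.6
```

Request:
step_arm:
  deltas:
    - [0, 0, 0, 0, 0, 0.7, 0]
    - [0, 0, 0, 0, 0, 0, 0.6]
    - [0, 0, 0, 0, 0, 0, 1]
    - [0, 0, 0, 0, 0, 0, 1]
    - [0, 0, 0, 0, 0, 0, 1]
    - [0, 0, 0, -20, -2.8, 20, 1]
    - [0, 0, 0, -25, -3.5, 25, 1]
    - [0, 0, 0, -25, -3.5, 25, 1]
    - [0, 0, 0, -20, -2.8, 25, 1]
    - [0, 0, 0, 0, 0, 25, 1]
    - [0, 0, 0, 0, 0, 25, 1]
    - [0, 0, 0, 0, 0, 0, 1]

```text
clock: 26.33
tool_pos: [0.4303, -0.1442, 0.2138]
eef_rot: [-179.0, -45.3, 8.1]
wrist_force: [1.4, -0.9, 0.5]
width: 0.0856
finger_force: 0.0
```

```bash
python3 wp.py S .5205 -.129 8 scene,top;python3 -c "
from h import *
o=env.get_obs()
print(np.round(o['q'],1))"
```

```text
scene d 3.0 area 722 touch edge False
   [ 0.524  -0.1285] 4.7 0.087
top d 1.7 area 498 touch edge False
   [ 0.5279 -0.1284] 9.9 0.067
all [ 0.5271 -0.1287] 5.6 0.088
[ 0.4293 -0.1427  0.2088] [-178.6  -45.     7.9] 26.53
[-42.4   6.5 133.2  77.1  35.1 -25.5]
```

Request:
step_arm:
  deltas:
    - [-0.9, 6.37, 0, 0, 0, 8, 1]
    - [-0.9, 6.37, 0, 0, 0, 8, 1]
    - [-0.9, 6.37, 0, 0, 0, 8, 1]
    - [-0.9, 6.37, 0, 0, 0, 8, 1]
    - [-0.9, 6.37, 0, 0, 0, 8, 1]
    - [-0.9, 6.37, 0, 0, 0, 0, 1]
    - [-0.9, 6.37, 0, 0, 0, 0, 1]
    - [0, 0, 0, 0, 0, 0, 1]
    - [0, 0, 0, 0, 0, 0, 1]

```text
clock: 27.28
tool_pos: [0.4309, -0.1356, 0.2316]
eef_rot: [-176.7, -12.2, 8.4]
wrist_force: [-0.2, 0.3, -0.0]
width: 0.0854
finger_force: 0.0
```

```bash
python3 -c "
from h import *
o=env.get_obs()
print(np.round(o['q'],1),o['tool_pos'],o['eef_rot'])"
```

```text
[-28.8   7.5 115.2  13.   50.4  44.8] [ 0.43089485 -0.13556707  0.23164673] [-176.71457419  -12.17627747    8.36715745]
```

```bash
cat > rv.py <<'E'
import sys
from h import *
# rotvec from now to roll pitch yaw, and shift to x y z
t=list(map(float,sys.argv[1:7])); o=env.get_obs()
R=Ro.from_euler('xyz',t[:3],degrees=True)*Ro.from_euler('xyz',o['eef_rot'],degrees=True).inv()
print(R.as_rotvec(degrees=True).round(2),((np.array(t[3:])-o['tool_pos'])*1000).round(1),np.round(o['q'],1))
E
python3 rv.py 180 0 8.4 .527 -.1285 .25
```

```text
[-5.01 11.57 -0.32] [96.1  7.1 18.4] [-28.8   7.5 115.2  13.   50.4  44.8]
```

Then yaw by 88.6 in 13 rows of 6.8 while travelling.

Request:
step_arm:
  deltas:
    - [-2.5, 5.8, -0.1, 0, 0, 0, 1]
    - [-2.5, 5.8, -0.1, 0, 0, 0, 1]
    - [0, 0, 6.8, 9.6, 0.7, 1.8, 1]
    - [0, 0, 6.8, 9.6, 0.7, 1.8, 1]
    - [0, 0, 6.8, 9.6, 0.7, 1.8, 1]
    - [0, 0, 6.8, 9.6, 0.7, 1.8, 1]
    - [0, 0, 6.8, 9.6, 0.7, 1.8, 1]
    - [0, 0, 6.8, 9.6, 0.7, 1.8, 1]
    - [0, 0, 6.8, 9.6, 0.7, 1.8, 1]
    - [0, 0, 6.8, 9.6, 0.7, 1.8, 1]
    - [0, 0, 6.8, 9.6, 0.7, 1.8, 1]
    - [0, 0, 6.8, 9.6, 0.7, 1.8, 1]

```text
clock: 28.28
tool_pos: [0.526, -0.129, 0.2495]
eef_rot: [179.9, -0.2, 76.8]
wrist_force: [-0.4, -0.6, -1.3]
width: 0.0855
finger_force: 0.0
```

Request:
step_arm:
  deltas:
    - [0, 0, 6.8, 0, 0, 0, 1]
    - [0, 0, 6.8, 0, 0, 0, 1]
    - [0, 0, 6.8, 0, 0, 0, 1]
    - [0, 0, 0, 0, 0, 0, 1]
    - [0, 0, 0, 0, 0, 0, 1]

```text
clock: 28.7
tool_pos: [0.5258, -0.1294, 0.25]
eef_rot: [179.8, -0.1, 96.6]
wrist_force: [-0.4, 0.0, 0.2]
width: 0.0855
finger_force: 0.0
```

```bash
python3 wp.py S .526 -.1285 7 wrist,scene; python3 rv.py 180 0 97 .526 -.1285 .25
```

```text
wrist d 4.2 area 3420 touch edge False
   [ 0.5251 -0.1274] 7.8 0.066
scene d 1.9 area 754 touch edge False
   [ 0.5221 -0.1288] 4.8 0.056
all [ 0.5249 -0.1287] 6.4 0.066
[ 0.5263 -0.1295  0.2508] [179.8   0.   96.7] 28.9
[0.   0.19 0.35] [-0.3  1.  -0.8] [-18.8  19.2  95.9   0.1  64.8 -25.5]
```

Request:
step_arm:
  deltas:
    - [0, 0, 0.3, -1, 1, -38, 1]
    - [0, 0, 0, 0, 0, -38, 1]
    - [0, 0, 0, 0, 0, -38, 1]
    - [0, 0, 0, 0, 0, -38, 1]
    - [0, 0, 0, 0, 0, -22, 1]
    - [0, 0, 0, 0, 0, 0, 1]
    - [0, 0, 0, 0, 0, 0, 0]
    - [0, 0, 0, 0, 0, 0, 0]
    - [0, 0, 0, 0, 0, 0, 0]
    - [0, 0, 0, 0, 0, 0, 0]
    - [0, 0, 0, 0, 0, 0, 0]
    - [0, 0, 0, 0, 0, 0, 0]
  squeeze: 40

```text
clock: 29.9
tool_pos: [0.5264, -0.129, 0.0791]
eef_rot: [179.7, 0.2, 97.1]
wrist_force: [-2.9, -0.4, 7.9]
width: 0.0435
finger_force: 39.6
```

Request:
step_arm:
  deltas:
    - [0, 0, 0, 0, 0, 30, 0]
    - [0, 0, 0, 0, 0, 40, 0]
    - [0, 0, 0, 0, 0, 40, 0]
    - [0, 0, -0.8, 37.9, 2.4, 0, 0]
    - [0, 0, -0.8, 37.9, 2.4, 0, 0]
    - [0, 0, -0.8, 37.9, 2.4, 0, 0]
    - [0, 0, -0.8, 37.9, 2.4, 0, 0]
    - [0, 0, 0, 0, 0, -15, 0]
    - [0, 0, 0, 0, 0, -10, 0]
    - [0, 0, 0, 0, 0, 0, 0]
    - [0, 0, 0, 0, 0, 0, 0]

```text
clock: 30.82
tool_pos: [0.6759, -0.119, 0.1619]
eef_rot: [179.9, 0.0, 93.9]
wrist_force: [0.5, 0.4, -3.1]
width: 0.0437
finger_force: 43.4
```

Request:
step_arm:
  deltas:
    - [0, 0, 0, 1.5, -0.5, -20, 0]
    - [0, 0, 0, 0, 0, -12, 0]
    - [0, 0, 0, 0, 0, -8, 0]
    - [0, 0, 0, 0, 0, -8, 0]
    - [0, 0, 0, 0, 0, -8, 0]
    - [0, 0, 0, 0, 0, -8, 0]
    - [0, 0, 0, 0, 0, -8, 0]
    - [0, 0, 0, 0, 0, 0, 0]

```text
clock: 31.48
tool_pos: [0.6778, -0.1193, 0.0882]
eef_rot: [180.0, 0.0, 93.9]
wrist_force: [0.5, -0.3, -3.1]
width: 0.0436
finger_force: 43.5
```

Request:
step_arm:
  deltas:
    - [0, 0, 0, 0, 0, -3, 0]
    - [0, 0, 0, 0, 0, 0, 0]
    - [0, 0, 0, 0, 0, 0, 1]
    - [0, 0, 0, 0, 0, 0, 1]
    - [0, 0, 0, 0, 0, 0, 1]
    - [0, 0, 0, 0, 0, 0, 1]
    - [0, 0, 0, 0, 0, 35, 1]
    - [0, 0, 0, 0, 0, 40, 1]
    - [0, 0, 0, 0, 0, 40, 1]
    - [0, 0, 0, 0, 0, 40, 1]
    - [0, 0, 0, 0, 0, 10, 1]
    - [0, 0, 0, 0, 0, 0, 1]

```text
clock: 32.48
tool_pos: [0.6799, -0.1198, 0.2568]
eef_rot: [179.4, 0.2, 93.9]
wrist_force: [0.4, -0.4, -0.7]
width: 0.0858
finger_force: 0.0
```

Request:
step_arm:
  deltas:
    - [0, 0, -6.5, -12.6, 34.2, 0, 1]
    - [0, 0, -6.5, -12.6, 34.2, 0, 1]
    - [0, 0, -6.5, -12.6, 34.2, 0, 1]
    - [0, 0, -6.5, -12.6, 34.2, 0, 1]
    - [0, 0, -6.5, -12.6, 34.2, 0, 1]
    - [0, 0, -6.5, -12.6, 34.2, 0, 1]
    - [0, 0, -6.5, -12.6, 34.2, 0, 1]
    - [0, 0, -6.5, -12.6, 34.2, 0, 1]
    - [0, 0, -6.5, -12.6, 34.2, 0, 1]
    - [0, 0, -6.5, -12.6, 34.2, 0, 1]
    - [0, 0, -6.5, -12.6, 34.2, 0, 1]
    - [0, 0, -6.5, -12.6, 34.2, 0, 1]

```text
clock: 33.48
tool_pos: [0.5261, 0.2923, 0.2508]
eef_rot: [179.8, 0.2, 15.5]
wrist_force: [1.4, -0.5, 0.5]
width: 0.0852
finger_force: 0.0
```

Request:
step_arm:
  deltas:
    - [0, 0, -6.5, -12.6, 34.2, 0, 1]
    - [0, 0, -6.5, -12.6, 34.2, 0, 1]
    - [0, 0, 0, 0, 0, 0, 1]
    - [0, 0, 0, 0, 0, 0, 1]

```text
clock: 33.82
tool_pos: [0.501, 0.3605, 0.2506]
eef_rot: [179.8, 0.2, 3.0]
wrist_force: [-0.7, -0.4, -0.8]
width: 0.0853
finger_force: 0.0
```

```bash
python3 wp.py L .485 .3585 2.4 wrist,scene; python3 rv.py 180 0 2.4 .501 .359 .25
```

```text
wrist d 2.1 area 4614 touch edge False
   [0.4849 0.3604] 2.9 0.045
scene d 2.7 area 712 touch edge False
   [0.4839 0.3594] 0.3 0.1
all [0.4849 0.3604] 2.8 0.079
[0.5026 0.3582 0.2516] [1.798e+02 1.000e-01 2.900e+00] 34.02
[ 0.21 -0.1  -0.45] [-1.6  0.8 -1.6] [ 3.120e+01  2.710e+01  8.390e+01 -1.000e-01  6.920e+01  1.184e+02]
```

View pics/last_scene.png

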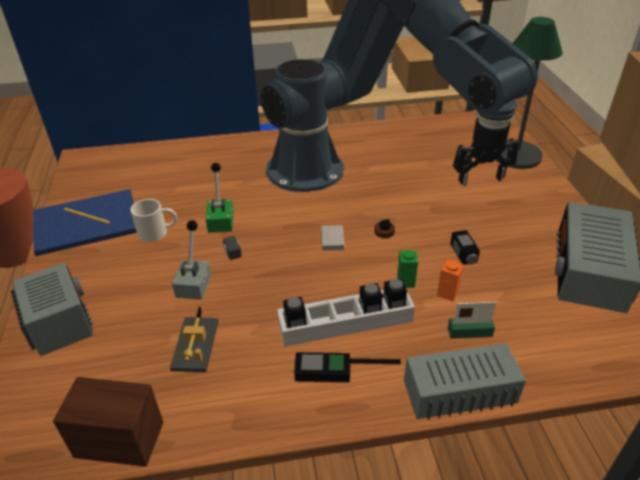

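Request:
step_arm:
  deltas:
    - [0.2, 0, 0, -1.5, 1.5, 0, 1]
    - [-0.3, 6.42, 0, 0, 0, 0, 1]
    - [-0.3, 6.42, 0, 0, 0, 0, 1]
    - [-0.3, 6.42, 0, 0, 0, 0, 1]
    - [-0.3, 6.42, 0, 0, 0, 0, 1]
    - [-0.3, 6.42, 0, 0, 0, 0, 1]
    - [-0.3, 6.42, 0, 0, 0, 0, 1]
    - [-0.3, 6.42, 0, 0, 0, 0, 1]
    - [0, 0, 0, 0, 0, 0, 1]
    - [0, 0, 0, 0, 0, 0, 1]

```text
clock: 34.85
tool_pos: [0.5013, 0.3602, 0.2506]
eef_rot: [-179.8, 45.0, 2.8]
wrist_force: [0.1, 0.3, 1.4]
width: 0.0854
finger_force: 0.0
```

```bash
python3 rv.py 180 45 2.8 .501 .360 .03
```

```text
[-0.12  0.01  0.09] [-3.000e-01 -2.000e-01 -2.206e+02] [ 25.1  47.5  59.   17.4 115.1 113.8]
```

Request:
step_arm:
  deltas:
    - [0, 0, 0, 0, 0, -40, 1]
    - [0, 0, 0, 0, 0, -40, 1]
    - [0, 0, 0, 0, 0, -40, 1]
    - [0, 0, 0, 0, 0, -40, 1]
    - [0, 0, 0, 0, 0, -30, 1]
    - [0, 0, 0, 0, 0, -15, 1]
    - [0, 0, 0, 0, 0, -10, 1]
    - [0, 0, 0, 0, 0, 0, 1]
    - [0, 0, 0, 0, 0, 0, 1]
    - [0, 0, 0, 0, 0, 0, 1]

```text
clock: 35.68
tool_pos: [0.5017, 0.3613, 0.0393]
eef_rot: [-179.7, 44.8, 3.0]
wrist_force: [-0.3, 0.2, 0.3]
width: 0.0853
finger_force: 0.0
```

Request:
step_arm:
  deltas:
    - [0, 0, 0, 0, 0, -6, 1]
    - [0, 0, 0, 0, 0, -3, 1]
    - [0, 0, 0, 0, 0, 0, 1]
    - [0, 0, 0, 0, 0, 0, 0]
    - [0, 0, 0, 0, 0, 0, 0]
    - [0, 0, 0, 0, 0, 0, 0]
    - [0, 0, 0, 0, 0, 0, 0]
    - [0, 0, 0, 0, 0, 0, 0]
    - [0, 0, 0, 0, 0, 0, 0]
    - [0, 0, 0, 0, 0, 0, 0]
  squeeze: 60

```text
clock: 36.52
tool_pos: [0.5009, 0.3609, 0.0284]
eef_rot: [-179.8, 45.0, 3.0]
wrist_force: [2.5, 0.9, 1.8]
width: 0.043
finger_force: 61.6
```

Request:
step_arm:
  deltas:
    - [0, 0, 0, 0, 0, 30, 0]
    - [0, 0, 0, 0, 0, 40, 0]
    - [0, 0, 0, 0, 0, 40, 0]
    - [0, 0, 0, 0, 0, 40, 0]
    - [0.33, -6.42, 0, 0, -10, 0, 0]
    - [0.33, -6.42, 0, 0, -10, 0, 0]
    - [0.33, -6.42, 0, 0, -10, 0, 0]
    - [0.33, -6.42, 0, 0, -10, 0, 0]
    - [0.33, -6.42, 0, 0, -10, 0, 0]
    - [0.33, -6.42, 0, 0, -10, 0, 0]
    - [0.33, -6.42, 0, 0, -10, 0, 0]
    - [0, 0, 0, 0, 0, 0, 0]

```text
clock: 37.52
tool_pos: [0.4983, 0.2893, 0.1779]
eef_rot: [-179.8, -0.1, 3.0]
wrist_force: [-0.1, 0.0, -2.4]
width: 0.0433
finger_force: 61.9
```

Request:
step_arm:
  deltas:
    - [0, 0, 7, -5, 0, 0, 0]
    - [0, 0, 7, -5, 0, 0, 0]
    - [0, 0, 7, -5, 0, 0, 0]
    - [0, 0, 7, -5, 0, 0, 0]
    - [0, 0, 0, 0, 0, 0, 0]
    - [0, 0, 0, 0, 0, 0, 0]

```text
clock: 38.02
tool_pos: [0.4807, 0.2909, 0.1778]
eef_rot: [-179.7, 0.2, 30.7]
wrist_force: [-1.0, 0.3, -3.4]
width: 0.0432
finger_force: 61.9
```

```bash
python3 rv.py 180 0 31 .48 .29 .18
```

```text
[-0.13 -0.28  0.27] [-0.7 -0.9  2.2] [26.3 26.2 96.7  0.3 57.3 85.4]
```

Request:
step_arm:
  deltas:
    - [3.26, -5.43, 0, 0, 0, -10, 0]
    - [3.26, -5.43, 0, 0, 0, -10, 0]
    - [3.26, -5.43, 0, 0, 0, -10, 0]
    - [3.26, -5.43, 0, 0, 0, -10, 0]
    - [3.26, -5.43, 0, 0, 0, -10, 0]
    - [3.26, -5.43, 0, 0, 0, -5, 0]
    - [0, 0, 0, 0, 0, 0, 0]
    - [0, 0, 0, 0, 0, 0, 0]

```text
clock: 38.68
tool_pos: [0.4785, 0.2993, 0.1316]
eef_rot: [-177.7, -30.4, 30.9]
wrist_force: [1.0, -0.2, -2.6]
width: 0.0434
finger_force: 61.9
```

```bash
python3 rv.py 180 -40 31 .48 .29 .07
```

```text
[ 3.37 -9.21 -1.24] [  1.5  -9.3 -61.6] [ 25.   23.  117.5  29.1  10.8  56.2]
```

Request:
step_arm:
  deltas:
    - [0.6, -1.8, -0.2, 10, 0, -8, 0]
    - [0.6, -1.8, -0.2, 10, 0, -8, 0]
    - [0.6, -1.8, -0.2, 10, 2, -8, 0]
    - [0.6, -1.8, -0.2, 10, 2, -8, 0]
    - [0.6, -1.8, -0.2, 5, 2, -5, 0]
    - [0, 0, 0, 0, 0, 0, 0]
    - [0, 0, 0, 0, 0, 0, 0]

```text
clock: 39.27
tool_pos: [0.5, 0.3062, 0.1151]
eef_rot: [-178.0, -35.3, 31.3]
wrist_force: [-0.3, 0.1, -3.3]
width: 0.0433
finger_force: 61.9
```

```bash
python3 rv.py 180 -44 31 .52 .30 .07
```

```text
[ 3.19 -8.27 -1.54] [ 20.   -6.2 -45.1] [ 24.4  26.6 117.5  80.6   6.    3.9]
```

Request:
step_arm:
  deltas:
    - [0, 0, 0, 0, 0, -6, 0]
    - [0, 0, 0, 0, 0, -6, 0]
    - [0, 0, 0, 0, 0, -6, 0]
    - [0, 0, 0, 0, 0, -6, 0]
    - [0, 0, 0, 0, 0, -4, 0]
    - [0, 0, 0, 0, 0, 0, 0]
    - [0, 0, 0, 0, 0, 0, 0]

```text
clock: 39.85
tool_pos: [0.4997, 0.306, 0.0871]
eef_rot: [-178.1, -35.3, 31.3]
wrist_force: [-0.1, 0.9, -2.8]
width: 0.0434
finger_force: 61.9
```

```bash
python3 rv.py 180 -42 31 .50 .306 .07
```

```text
[ 2.18 -6.54 -1.55] [  0.3   0.  -17.1] [ 24.4  30.1 117.9 115.8   6.6 -31.6]
```

Request:
step_arm:
  deltas:
    - [0.7, -2.1, -0.4, 0, 0, -3, 0]
    - [0.7, -2.1, -0.4, 0, 0, -3, 0]
    - [0.7, -2.1, -0.4, 0, 0, -3, 0]
    - [0.7, -2.1, -0.4, 0, 0, -3, 0]
    - [0, 0, 0, 0, 0, 0, 0]
    - [0, 0, 0, 0, 0, 0, 0]

```text
clock: 40.35
tool_pos: [0.4974, 0.3089, 0.0788]
eef_rot: [-178.8, -40.6, 31.2]
wrist_force: [0.3, -0.8, -2.9]
width: 0.0437
finger_force: 61.9
```

```bash
python3 rv.py 180 -45 31 .50 .306 .066
```

```text
[ 1.47 -4.2  -1.07] [  2.6  -2.9 -12.8] [ 25.1  31.8 120.7 157.7  13.9 -73. ]
```

Request:
step_arm:
  deltas:
    - [0.7, -2.1, -0.5, 0, 0, -3, 0]
    - [0.7, -2.1, -0.5, 0, 0, -3, 0]
    - [0, 0, 0, 0, 0, -2, 0]
    - [0, 0, 0, 0, 0, -2, 0]
    - [0, 0, 0, 0, 0, -2, 0]
    - [0, 0, 0, 0, 0, -1, 0]
    - [0, 0, 0, 0, 0, 0, 0]

```text
clock: 40.93
tool_pos: [0.4979, 0.3086, 0.0658]
eef_rot: [179.8, -45.0, 31.1]
wrist_force: [-0.1, -0.3, -3.5]
width: 0.0429
finger_force: 61.9
```

Request:
step_arm:
  deltas:
    - [0, 0, 0, 0, 0, -1.5, 0]
    - [0, 0, 0, 0, 0, -1.5, 0]
    - [0, 0, 0, 0, 0, 0, 0]

```text
clock: 41.18
tool_pos: [0.4983, 0.3088, 0.0646]
eef_rot: [179.8, -45.3, 31.1]
wrist_force: [-10.2, -6.7, 19.6]
width: 0.0435
finger_force: 65.2
```

Request:
step_arm:
  deltas:
    - [0, 0, 0, 0, 0, 0.7, 0]
    - [0, 0, 0, 0, 0, 0, 0.6]
    - [0, 0, 0, 0, 0, 0, 1]
    - [0, 0, 0, 0, 0, 0, 1]
    - [0, 0, 0, 0, 0, 0, 1]
    - [0, 0, 0, -15, -9, 17, 1]
    - [0, 0, 0, -18, -11, 21, 1]
    - [0, 0, 0, -18, -11, 21, 1]
    - [0, 0, 0, -18, -11, 25, 1]
    - [0, 0, 0, 0, 0, 30, 1]
    - [0, 0, 0, 0, 0, 30, 1]
    - [0, 0, 0, 0, 0, 0, 1]

```text
clock: 42.18
tool_pos: [0.4286, 0.2687, 0.1948]
eef_rot: [-179.8, -45.3, 31.2]
wrist_force: [0.6, 0.3, -0.2]
width: 0.0854
finger_force: 0.0
```

```bash
python3 wp.py S .503 .31 31 scene,top;python3 rv.py 180 0 31 .503 .31 .25
```

```text
scene d 1.3 area 727 touch edge False
   [0.5018 0.3119] 37.9 0.14
top d 2.5 area 653 touch edge False
   [0.5058 0.3092] 28.1 0.103
all [0.5039 0.3105] 34.7 0.135
[0.4274 0.2679 0.1901] [-179.7  -44.9   31.1] 42.38
[-23.35  38.3   -0.19] [75.6 42.1 59.9] [ 24.3  11.1 131.4 144.9   8.8 -60. ]
```

Request:
step_arm:
  deltas:
    - [-3.33, 5.47, 0, 0, 0, 8, 1]
    - [-3.33, 5.47, 0, 0, 0, 8, 1]
    - [-3.33, 5.47, 0, 0, 0, 8, 1]
    - [-3.33, 5.47, 0, 0, 0, 8, 1]
    - [-3.33, 5.47, 0, 0, 0, 8, 1]
    - [-3.33, 5.47, 0, 0, 0, 8, 1]
    - [-3.33, 5.47, 0, 0, 0, 8, 1]
    - [0, 0, 0, 0, 0, 0, 1]
    - [0, 0, 0, 0, 0, 0, 1]

```text
clock: 43.13
tool_pos: [0.4194, 0.296, 0.204]
eef_rot: [-173.0, -40.1, 31.0]
wrist_force: [0.4, 0.2, -0.5]
width: 0.0854
finger_force: 0.0
```

```bash
python3 rv.py 180 0 31 .504 .31 .25
```

```text
[-26.37  30.93  -2.43] [84.6 14.  46. ] [ 24.8   9.8 127.2  72.3  11.5  13.2]
```

Unwinding through the singularity (q4 145→72); continue.

Request:
step_arm:
  deltas:
    - [-4.4, 5.15, -0.4, 0, 0, 6, 1]
    - [-4.4, 5.15, -0.4, 0, 0, 6, 1]
    - [-4.4, 5.15, -0.4, 0, 0, 6, 1]
    - [-4.4, 5.15, -0.4, 0, 0, 6, 1]
    - [-4.4, 5.15, -0.4, 0, 0, 6, 1]
    - [-4.4, 5.15, -0.4, 0, 0, 6, 1]
    - [0, 0, 0, 0, 0, 0, 1]
    - [0, 0, 0, 0, 0, 0, 1]

```text
clock: 43.8
tool_pos: [0.414, 0.3131, 0.2252]
eef_rot: [-173.0, -19.8, 32.3]
wrist_force: [-1.0, -0.6, 0.1]
width: 0.0854
finger_force: 0.0
```

```bash
python3 wp.py S .504 .31 33 scene,top;python3 rv.py 180 0 31 .504 .31 .25
```

```text
scene d 1.5 area 742 touch edge False
   [0.4998 0.3126] 35.3 0.134
top d 3.3 area 664 touch edge False
   [0.5051 0.3099] 32.1 0.089
all [0.504  0.3103] 32.8 0.127
[0.4133 0.3115 0.2247] [-173.2  -19.6   32.2] 44.0
[-16.02  13.14  -2.35] [90.7 -1.5 25.3] [ 27.9  11.2 113.4  13.7  37.1  74.9]
```

Request:
step_arm:
  deltas:
    - [-5.3, 4.4, -0.5, 30, -0.5, 8, 1]
    - [-5.3, 4.4, -0.5, 30, -0.5, 8, 1]
    - [-5.4, 4.4, -0.5, 30.5, -0.5, 8, 1]
    - [0, 0, 0, 0, 0, 0, 1]
    - [0, 0, 0, 0, 0, 0, 1]
    - [0, 0, 0, 0, 0, 0, 1]

```text
clock: 44.5
tool_pos: [0.5037, 0.3101, 0.2483]
eef_rot: [-179.8, 0.2, 31.9]
wrist_force: [0.1, 0.2, 0.5]
width: 0.0855
finger_force: 0.0
```

```bash
python3 wp.py S .504 .3105 33 wrist;python3 rv.py 180 0 32 .504 .3105 .25
```

```text
wrist d 5.8 area 3499 touch edge False
   [0.5035 0.3118] 31.8 0.055
[0.5032 0.3098 0.2492] [-1.798e+02  1.000e-01  3.180e+01] 44.6
[-0.06 -0.19  0.16] [0.8 0.7 0.8] [27.  24.5 88.3  0.2 67.3 85.2]
```

View pics/last_wrist.png

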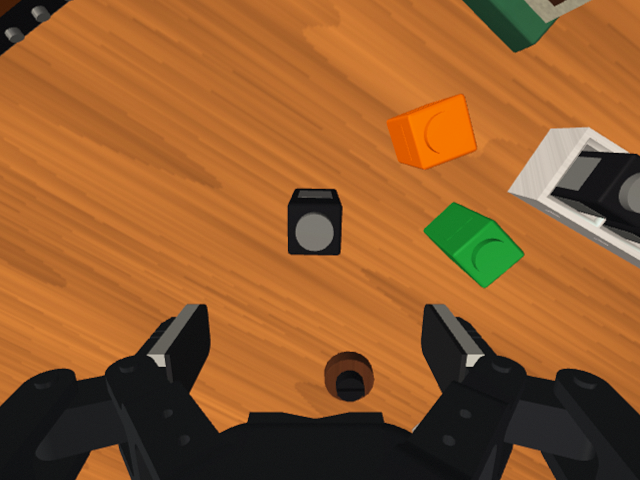

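Wrist view: pack A standing, collar up, at (315,225), aligned with the fingers. Grasp it.

Request:
step_arm:
  deltas:
    - [0, 0, 0, 0.5, 1.2, -38, 1]
    - [0, 0, 0, 0, 0, -38, 1]
    - [0, 0, 0, 0, 0, -38, 1]
    - [0, 0, 0, 0, 0, -38, 1]
    - [0, 0, 0, 0, 0, -21, 1]
    - [0, 0, 0, 0, 0, 0, 1]
    - [0, 0, 0, 0, 0, 0, 0]
    - [0, 0, 0, 0, 0, 0, 0]
    - [0, 0, 0, 0, 0, 0, 0]
    - [0, 0, 0, 0, 0, 0, 0]
    - [0, 0, 0, 0, 0, 0, 0]
    - [0, 0, 0, 0, 0, 0, 0]
  squeeze: 40

```text
clock: 45.6
tool_pos: [0.506, 0.312, 0.079]
eef_rot: [-179.9, -0.1, 31.8]
wrist_force: [-1.8, 0.7, 7.6]
width: 0.043
finger_force: 39.9
```

Request:
step_arm:
  deltas:
    - [0, 0, 0, 0, 0, 30, 0]
    - [0, 0, 0, 0, 0, 38, 0]
    - [0, 0, 0, 0, 0, 38, 0]
    - [0, 0, 0, 0, 0, 34, 0]
    - [0, 0, 6.9, 18.2, -34.7, 0, 0]
    - [0, 0, 6.9, 18.2, -34.7, 0, 0]
    - [0, 0, 6.9, 18.2, -34.7, 0, 0]
    - [0, 0, 6.9, 18.2, -34.7, 0, 0]
    - [0, 0, 6.9, 18.2, -34.7, 0, 0]
    - [0, 0, 6.9, 18.2, -34.7, 0, 0]
    - [0, 0, 6.9, 18.2, -34.7, 0, 0]
    - [0, 0, 6.9, 18.2, -34.7, 0, 0]

```text
clock: 46.6
tool_pos: [0.6505, 0.0334, 0.2178]
eef_rot: [-180.0, 0.1, 87.0]
wrist_force: [0.4, -0.2, -3.3]
width: 0.0434
finger_force: 43.5
```

Request:
step_arm:
  deltas:
    - [0, 0, 6.9, 18.2, -34.7, 0, 0]
    - [0, 0, 0, 0, 0, -20, 0]
    - [0, 0, 0, 0, 0, -20, 0]
    - [0, 0, 0, 0, 0, -15, 0]
    - [0, 0, 0, 0, 0, 0, 0]
    - [0, 0, 0, 0, 0, 0, 0]

```text
clock: 47.1
tool_pos: [0.668, 0.0007, 0.1621]
eef_rot: [-179.9, 0.1, 93.6]
wrist_force: [0.1, -0.3, -2.2]
width: 0.0434
finger_force: 43.3
```

Request:
step_arm:
  deltas:
    - [0, 0, 0.3, 1.5, -0.3, -20, 0]
    - [0, 0, 0, 0, 0, -12, 0]
    - [0, 0, 0, 0, 0, -8, 0]
    - [0, 0, 0, 0, 0, -8, 0]
    - [0, 0, 0, 0, 0, -8, 0]
    - [0, 0, 0, 0, 0, -8, 0]
    - [0, 0, 0, 0, 0, -8, 0]
    - [0, 0, 0, 0, 0, 0, 0]
    - [0, 0, 0, 0, 0, 0, 0]

```text
clock: 47.85
tool_pos: [0.6693, 0.0004, 0.089]
eef_rot: [-179.8, 0.1, 93.9]
wrist_force: [-0.5, 3.4, -4.6]
width: 0.0435
finger_force: 44.6
```

Request:
step_arm:
  deltas:
    - [0, 0, 0, 0, 0, -3.5, 0]
    - [0, 0, 0, 0, 0, 0, 0]
    - [0, 0, 0, 0, 0, 0, 1]
    - [0, 0, 0, 0, 0, 0, 1]
    - [0, 0, 0, 0, 0, 0, 1]
    - [0, 0, 0, 0, 0, 0, 1]
    - [0, 0, 0, 0, 0, 35, 1]
    - [0, 0, 0, 0, 0, 40, 1]
    - [0, 0, 0, 0, 0, 40, 1]
    - [0, 0, 0, 0, 0, 40, 1]
    - [0, 0, 0, 0, 0, 10, 1]
    - [0, 0, 0, 0, 0, 0, 1]

```text
clock: 48.85
tool_pos: [0.6711, 0.0001, 0.2558]
eef_rot: [179.6, 0.2, 93.9]
wrist_force: [1.0, -0.2, 0.1]
width: 0.0852
finger_force: 0.0
```

Request:
step_arm:
  deltas:
    - [0, 0, -7.1, -17, -22.6, 0, 1]
    - [0, 0, -7.1, -17, -22.6, 0, 1]
    - [0, 0, -7.1, -17, -22.6, 0, 1]
    - [0, 0, -7.1, -17, -22.6, 0, 1]
    - [0, 0, -7.1, -17, -22.6, 0, 1]
    - [0, 0, -7.1, -17, -22.6, 0, 1]
    - [0, 0, -7.1, -17, -22.6, 0, 1]
    - [0, 0, -7.1, -17, -22.6, 0, 1]
    - [0, 0, -7.1, -17, -22.6, 0, 1]
    - [0, 0, -7.1, -17, -22.6, 0, 1]
    - [0, 0, -7.1, -17, -22.6, 0, 1]
    - [0, 0, -7.1, -17, -22.6, 0, 1]

```text
clock: 49.85
tool_pos: [0.4643, -0.2717, 0.25]
eef_rot: [-179.9, 0.2, 8.3]
wrist_force: [0.0, -0.4, 1.0]
width: 0.0856
finger_force: 0.0
```

Request:
step_arm:
  deltas:
    - [0, 0, -7.1, -17, -22.6, 0, 1]
    - [0, 0, -7.1, -17, -22.6, 0, 1]
    - [0, 0, -7.1, -17, -22.6, 0, 1]
    - [0, 0, 0, 0, 0, 0, 1]
    - [0, 0, 0, 0, 0, 0, 1]

```text
clock: 50.27
tool_pos: [0.4138, -0.3393, 0.2501]
eef_rot: [-179.9, 0.2, -12.7]
wrist_force: [-0.3, -0.3, -0.6]
width: 0.0858
finger_force: 0.0
```

```bash
python3 tip.py; python3 - <<'E'
from h import *
o=env.get_obs(); print(o['tool_pos'],o['eef_rot'],o['clock'])
p=cam('scene'); a=cv2.resize(p['img'][150:360,160:440,::-1],(800,600),interpolation=2); cv2.imwrite('pics/s5.png',np.clip(a*1.4,0,255))
for r in masks(p,'pack3'): print(round(r['p'],2),r['extent'])
for s in (120,60,0,-120):
    c=np.array([.6697-.000685*s*.1*10*.1,0,0]); 
E
```

```text
selector_tip [(0.85, array([311.4, 249.2]), array([ 0.4147, -0.3364,  0.1443]))]
selector_hinge [(0.95, array([293.6, 407.6]), array([ 0.2275, -0.2735,  0.064 ])), (0.89, array([318.2, 144.1]), array([ 0.4778, -0.3557,  0.064 ]))]
-0.1 [314.8 257.8]
0 [315.  250.3]
0.05 [315.2 245.9]
0.1 [315.3 240.9]
0.2 [315.6 229.5]
0.4 [316.3 200.8]
0.7 [317.5 145.7]
[ 0.41504016 -0.33798455  0.25068619] [-1.79906170e+02  1.57398087e-01 -1.25087258e+01] 50.4167
0.85 [381.4, 282.5, 20.5, 28.3]
0.83 [333.0, 288.3, 24.1, 32.8]
0.68 [435.5, 259.7, 27.4, 40.5]
0.65 [283.5, 294.2, 22.2, 31.3]
0.58 [358.1, 283.7, 21.0, 32.9]
0.55 [397.8, 248.2, 20.6, 37.1]
0.23 [185.8, 220.9, 12.4, 54.8]
0.21 [221.9, 235.7, 21.8, 27.4][ WARN:0@1.334] global loadsave.cpp:1063 imwrite_ Unsupported depth image for selected encoder is fallbacked to CV_8U.
```

View pics/s5.png

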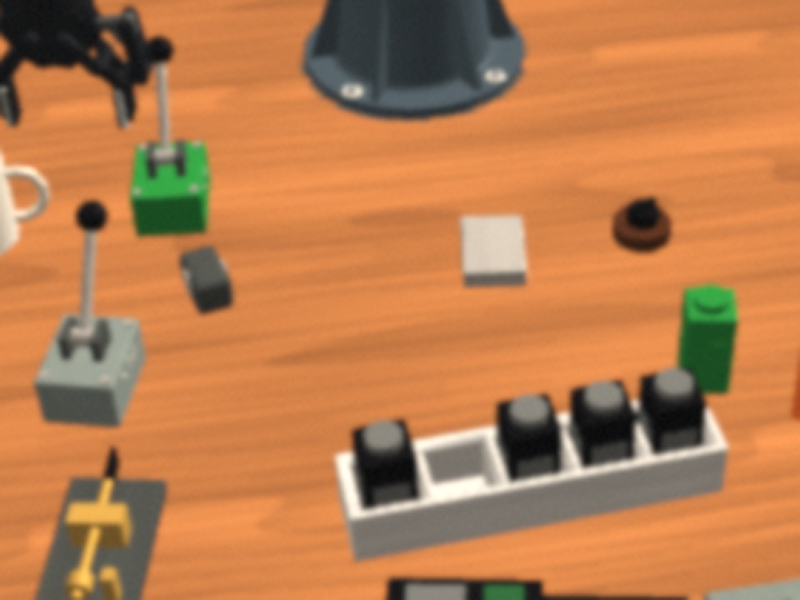

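Request:
step_arm:
  deltas:
    - [0, 0, 0, 0.5, 1, -36, 1]
    - [0, 0, 0, 0, 0, -36, 1]
    - [0, 0, 0, 0, 0, -34, 1]
    - [0, 0, 0, 0, 0, 0, 1]
    - [0, 0, 0, 0, 0, 0, 1]
    - [0, 0, 0, 0, 0, 0, 0]
    - [0, 0, 0, 0, 0, 0, 0]
    - [0, 0, 0, 0, 0, 0, 0]
    - [0, 0, 0, 0, 0, 0, 0]
    - [0, 0, 0, 0, 0, 0, 0]
    - [0, 0, 0, 0, 0, 0, 0]
    - [0, 0, 0, 0, 0, 0, 0]
  squeeze: 30

```text
clock: 51.52
tool_pos: [0.4158, -0.337, 0.1464]
eef_rot: [-179.9, 0.1, -12.6]
wrist_force: [0.9, 8.2, 10.7]
width: 0.026
finger_force: 28.8
```

Request:
step_arm:
  deltas:
    - [0, 0, 0, 8.1, -1.8, 6, 0]
    - [0, 0, 0, 8.6, -2.2, 5.5, 0]
    - [0, 0, 0, 9.1, -2.4, 4.6, 0]
    - [0, 0, 0, 9.5, -2.5, 3.6, 0]
    - [0, 0, 0, 9.8, -2.6, 2.6, 0]
    - [0, 0, 0, 9.5, -2.6, 1.6, 0]
    - [0, 0, 0, 8, -2.5, 0.5, 0]
    - [0, 0, 0, 0, 0, 0, 0]
    - [0, 0, 0, 0, 0, 0, 0]
    - [0, 0, 0, 0, 0, 0, 0]

```text
clock: 52.35
tool_pos: [0.4779, -0.3544, 0.17]
eef_rot: [-180.0, 0.1, -12.6]
wrist_force: [-0.3, -1.4, 3.4]
width: 0.0259
finger_force: 30.0
```

Request:
step_arm:
  deltas:
    - [0, 0, 0, 0, 0, 0, 0.5]
    - [0, 0, 0, 0, 0, 0, 1]
    - [0, 0, 0, 0, 0, 0, 1]
    - [0, 0, 0, 0, 0, 0, 1]
    - [0, 0, 0, 0, 0, 30, 1]
    - [0, 0, 0, 0, 0, 40, 1]
    - [0, 0, 0, -30, 0, 20, 1]
    - [0, 0, 0, -40, 0, 0, 1]
    - [0, 0, 0, -40, 0, 0, 1]
    - [0, 0, 0, 0, 0, 0, 1]
    - [0, 0, 0, 0, 0, 0, 1]

```text
clock: 53.27
tool_pos: [0.3667, -0.3544, 0.2601]
eef_rot: [-180.0, 0.1, -12.7]
wrist_force: [1.0, -0.3, -0.3]
width: 0.0854
finger_force: 0.0
```

```bash
cat > ang.py <<'E'
from h import *
u=np.array([.972,-.236,0])
for n in('wrist','top','scene'):
    p=cam(n,'end_%s.png'%n)
    h=min(env.mark_of(p,'selector_hinge'),key=lambda r:np.hypot(*(np.array(r['position'])-proj(p,[.4783,-.3545,.064]))))
    t=min(env.mark_of(p,'selector_tip'),key=lambda r:np.hypot(*(np.array(r['position'])-proj(p,[.4783,-.3545,.169]))))
    H=onz(p,h['position'],.064); T=np.array(t['position'])
    print(n,'hinge',H.round(4),round(h['p'],2),'tip px',T.round(1),round(t['p'],2),'tip@.169',onz(p,T,.169).round(4))
    for Hh in (np.array([.4783,-.3545,.064]),H):
        s=np.arange(0,1.41,.01); e=[np.linalg.norm(proj(p,Hh+.105*(-np.sin(.7-a)*u+[0,0,np.cos(.7-a)]))-T) for a in s]; print('   sel',s[np.argmin(e)].round(2),round(min(e),1))
E
python3 ang.py
```

```text
wrist hinge [ 0.4776 -0.3536  0.064 ] 0.83 tip px [272.3  84.8] 0.57 tip@.169 [ 0.4688 -0.3532  0.169 ]
   sel 0.61 1.8
   sel 0.62 3.2
top hinge [ 0.4827 -0.3553  0.064 ] 0.93 tip px [495.3 271.7] 0.53 tip@.169 [ 0.4645 -0.3533  0.169 ]
   sel 0.57 1.2
   sel 0.53 1.4
scene hinge [ 0.4926 -0.3462  0.064 ] 0.8 tip px [185.2 232.3] 0.76 tip@.169 [ 0.4688 -0.3467  0.169 ]
   sel 0.55 1.9
   sel 0.5 2.8
```

```bash
python3 - <<'E'
import cv2,numpy as np
r=lambda n,x,y,w,h:cv2.resize(cv2.imread('pics/end_%s.png'%n)[y:y+h,x:x+w],(400,400),interpolation=cv2.INTER_CUBIC)
cv2.imwrite('pics/c6.png',np.clip(np.hstack([r('wrist',210,20,160,160),r('top',445,235,64,64)])*1.5,0,255).astype('uint8'))
E
```

```text
(no output)
```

View pics/c6.png

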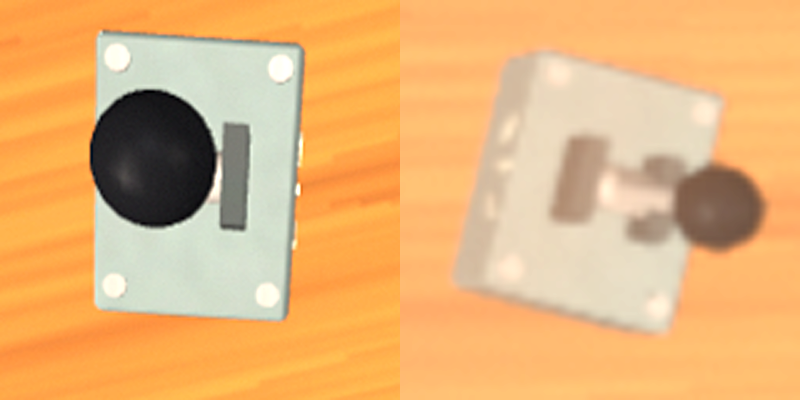

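```bash
cat > ang2.py <<'E'
from h import *
# cameras are as when the pictures were taken
def go(p,scr,ball):
    S=np.array([onz(p,q,.051) for q in scr]); c=S.mean(0); d=(S[0]+S[1]-S[2]-S[3]); d/=np.linalg.norm(d)
    print('centre',c.round(4),'x dir',d.round(3),'yaw',np.degrees(np.arctan2(d[1],d[0])).round(1),'sizes',np.linalg.norm(S[0]-S[1]).round(3),np.linalg.norm(S[1]-S[2]).round(3))
    H=np.array([c[0],c[1],.064]); s=np.arange(0,1.41,.01)
    e=[np.linalg.norm(proj(p,H+.105*(-np.sin(.7-a)*d+[0,0,np.cos(.7-a)]))-ball) for a in s]; print('sel',s[np.argmin(e)],min(e).round(2))
E
python3 - <<'E'
from ang2 import *
w=lambda q:(q[0]/2.5+210-.3,q[1]/2.5+20-.3); t=lambda q:((q[0]-400)/6.25+445-.4,q[1]/6.25+235-.4)
go(cam('wrist'),[w(q) for q in[(117,57),(280,68),(267,295),(114,285)]],w((153,158)))
go(cam('top'),[t(q) for q in[(557,70),(704,112),(656,305),(510,268)]],t((718,206)))
E
```

```text
centre [ 0.4799 -0.3545  0.051 ] x dir [ 0.961 -0.277  0.   ] yaw -16.1 sizes 0.054 0.072
sel 0.62 1.06
centre [ 0.4819 -0.3565  0.051 ] x dir [ 0.96  -0.279  0.   ] yaw -16.2 sizes 0.055 0.072
sel 0.61 0.17
```

Request:
step_arm:
  deltas:
    - [0, 0, -1.2, 35.1, 0.4, 0, 1]
    - [0, 0, -1.2, 35.1, 0.4, 0, 1]
    - [0, 0, -1.1, 35.1, 0.4, 0, 1]
    - [0, 0, 0, 0, 0, 0, 1]
    - [0, 0, 0, 0, 0, -30, 1]
    - [0, 0, 0, 0, 0, -30, 1]
    - [0, 0, 0, 0, 0, -33, 1]
    - [0, 0, 0, 0, 0, 0, 1]
    - [0, 0, 0, 0, 0, 0, 1]
    - [0, 0, 0, 0, 0, 0, 1]

```text
clock: 54.65
tool_pos: [0.4738, -0.3537, 0.1685]
eef_rot: [-180.0, 0.0, -16.1]
wrist_force: [1.3, 0.2, 0.8]
width: 0.0857
finger_force: 0.0
```

Request:
step_arm:
  deltas:
    - [0, 0, 0, -1.5, 0.4, -1, 1]
    - [0, 0, 0, 0, 0, 0, 0]
    - [0, 0, 0, 0, 0, 0, 0]
    - [0, 0, 0, 0, 0, 0, 0]
    - [0, 0, 0, 0, 0, 0, 0]
    - [0, 0, 0, 0, 0, 0, 0]
    - [0, 0, 0, 0, 0, 0, 0]
    - [0, 0, 0, 0, 0, 0, 0]
    - [0, 0, 0, 0, 0, 0, 0]

```text
clock: 55.4
tool_pos: [0.4717, -0.3531, 0.1661]
eef_rot: [-180.0, 0.1, -16.1]
wrist_force: [-3.7, -2.1, 5.2]
width: 0.0263
finger_force: 29.5
```

Request:
step_arm:
  deltas:
    - [0, 0, 0, 3, -0.9, 0.2, 0]
    - [0, 0, 0, 3, -0.9, 0.2, 0]
    - [0, 0, 0, 2.8, -0.8, 0, 0]
    - [0, 0, 0, 0, 0, 0, 0]
    - [0, 0, 0, 0, 0, 0, 0]
    - [0, 0, 0, 0, 0, 0, 0]

```text
clock: 55.9
tool_pos: [0.4808, -0.3557, 0.1665]
eef_rot: [-180.0, 0.0, -16.1]
wrist_force: [0.0, -2.7, 5.0]
width: 0.0263
finger_force: 29.4
```

Request:
step_arm:
  deltas:
    - [0, 0, 0, 0, 0, 0, 0.5]
    - [0, 0, 0, 0, 0, 0, 1]
    - [0, 0, 0, 0, 0, 0, 1]
    - [0, 0, 0, 0, 0, 0, 1]
    - [0, 0, 0, 0, 0, 30, 1]
    - [0, 0, 0, 0, 0, 40, 1]
    - [0, 0, 0, -30, 0, 20, 1]
    - [0, 0, 0, -40, 0, 0, 1]
    - [0, 0, 0, -40, 0, 0, 1]
    - [0, 0, 0, 0, 0, 0, 1]
    - [0, 0, 0, 0, 0, 0, 1]

```text
clock: 56.82
tool_pos: [0.3693, -0.3553, 0.2564]
eef_rot: [-179.9, 0.1, -16.2]
wrist_force: [0.2, -0.0, 0.3]
width: 0.0849
finger_force: 0.0
```

```bash
python3 - <<'E'
from ang2 import *
for n in('wrist','top','scene'):
    p=cam(n,'fin_%s.png'%n)
    uv=proj(p,[.4805,-.3555,.169]); g=p['img'].max(2); k=45 if n=='wrist' else 16
    x0,y0=int(uv[0])-k,int(uv[1])-k; m=(g[y0:y0+2*k,x0:x0+2*k]<55).astype(np.uint8)
    c,l,st,ce=cv2.connectedComponentsWithStats(m); i=1+np.argmax(st[1:,4]); b=ce[i]+[x0,y0]
    H=np.array([.4808,-.3555,.064]); d=np.array([.961,-.277,0]); s=np.arange(0.3,1.1,.01)
    e=[np.linalg.norm(proj(p,H+.105*(-np.sin(.7-a)*d+[0,0,np.cos(.7-a)]))-b) for a in s]; print(n,b.round(1),st[i],'sel',s[np.argmin(e)].round(2),min(e).round(1))
r=lambda n,x,y,w,h:cv2.resize(cv2.imread('pics/fin_%s.png'%n)[y:y+h,x:x+w],(400,400),interpolation=cv2.INTER_CUBIC)
cv2.imwrite('pics/c7.png',np.clip(np.hstack([r('wrist',210,20,160,160),r('top',445,235,64,64)])*1.5,0,255).astype('uint8'))
E
```

```text
wrist [257.8  71.6] [  20   20   52   58 2324] sel 0.68 0.8Traceback (most recent call last):
  File "<stdin>", line 6, in <module>
    return _wrapfunc(a, 'argmax', axis=axis, out=out, **kwds)
    return bound(*args, **kwds)
ValueError: attempt to get argmax of an empty sequence
```

```bash
sed -i 's/H=onz/H0=0;H=onz/' ang.py; sed -i 's/u=np.array.*/u=np.array([.961,-.277,0])/; s/\.4783,-\.3545,\.064/.4808,-.3555,.064/g' ang.py; python3 ang.py; python3 -c "
import cv2,numpy as np
r=lambda n,x,y,w,h:cv2.resize(cv2.imread('pics/end_%s.png'%n)[y:y+h,x:x+w],(400,400),interpolation=cv2.INTER_CUBIC)
cv2.imwrite('pics/c7.png',np.clip(np.hstack([r('scene',270,230,150,150),r('top',445,235,64,64)])*1.5,0,255).astype('uint8'))"
```

```text
wrist hinge [ 0.477  -0.3565  0.064 ] 0.85 tip px [260.6  73.6] 0.97 tip@.169 [ 0.4794 -0.3563  0.169 ]
   sel 0.69 2.3
   sel 0.72 1.5
top hinge [ 0.482  -0.3573  0.064 ] 0.79 tip px [495.7 265.3] 0.77 tip@.169 [ 0.4773 -0.3547  0.169 ]
   sel 0.67 0.3
   sel 0.65 0.6
scene hinge [ 0.484  -0.3513  0.064 ] 0.8 tip px [183.7 234.4] 0.6 tip@.169 [ 0.4761 -0.3501  0.169 ]
   sel 0.62 1.4
   sel 0.63 0.4
```

View pics/c7.png

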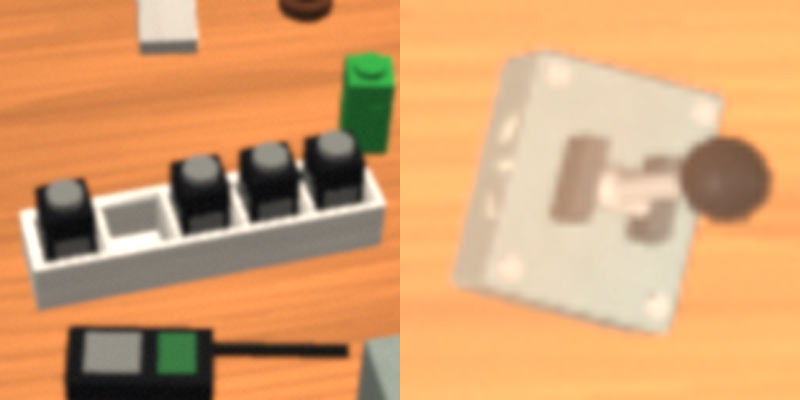

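```bash
python3 -c "
from cell import env
print(env.job_done())"
```

```text
the job is handed in; nothing more can be done
None
```

The job is handed in, but the hand-in call gave no verdict: the lever was pulled to its off stop, all four packs were placed upright in bays of their own, and the lever was then set to about 0.69 rad (straight up is 0.70) and released, with the other things left untouched.

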